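# Rake plaster blocks out to dry

### The job

The fresh plaster blocks are heaped in one third of the green drying tray. Take the rake from its rest and, with the rake alone, rake the blocks out into one even layer: all lying flat on the tray floor, two well inside each of the tray's three marked thirds. Then lay the rake back in the forks of its rest and let go; do not touch the blocks with the gripper, lift them out of the tray or disturb the other things on the table.

Things in the scene. Friction and masses are not known exactly. Their poses are not given: they have to be found in the camera images.
- tray: fixed shallow green tray, inside 190 mm (own x) by 390 mm (own y), walls 6 mm; origin under its centre, floor 6 mm and wall tops 37 mm above the origin. Two dark flush lines across the floor at y = -65 and +65 mm mark three equal thirds. The blocks are heaped in the +y third, the others are empty
- rake: hand rake, 0.24 kg, level on its rest. Wooden handle, 24 x 24 mm section, along own x from -100 to +80 mm; origin on the handle's axis midway between the forks, a good grip from above; centre of mass about 20 to 35 mm ahead (+x). A steel neck slopes from the handle's end (x = 80) down to the head at x = 115 mm. Own z is up
- rake_tips (a point): middle of the line of tine tips of the rake, 115 mm ahead of (+x) and 90 mm below the rake's origin; same axes as the rake. Head bar 150 mm wide along y, 10 mm thick, 39 to 53 mm above the tips; six round tines 6 mm thick, 28 mm apart
- rest_seat (a point): seat of the fixed aluminium rake rest: where the rake's origin lies when put away, 100 mm above the table; x along the handle (head end at the start), z up. Two upright forks, 55 mm either side along x, each 10 mm thick; slot 37 mm wide, flat bottom 12 mm below this point, lips flared, ending 15 mm above it. Base plate 150 x 80 mm
- block0: plain white plaster block, slab with rounded edges 62 mm long (own x), 42 wide (y), 20 thick (z), about 90 g; origin at its very middle. The six are alike: four start flat on the floor as two rows of two across the tray (row middles near tray y = +96 and +166 mm, gap about 28 mm), two lie on top, bridging the gap (long sides along the tray)
- block1: another block like block0 (on the floor at the start), origin at its very middle
- block2: another block like block0 (on the floor at the start), origin at its very middle
- block3: another block like block0 (on the floor at the start), origin at its very middle
- block4: another block like block0 (on top at the start), origin at its very middle
- block5: another block like block0 (on top at the start), origin at its very middle
- cup: bystander, leave alone: white paper cup, 76 mm wide, 95 mm high; origin under its centre
- jaw_model: bystander, leave alone: jaw model on a plaster base, 55 x 65 x 45 mm; origin under its centre
Things that resemble listed ones, but are neither listed nor needed, are in the scene too. Leave any purple look-alike of the block0 alone.

How it is judged:
On the way, in this order (a step that is already met when the one before it is completed fails the run):
1. the rake is lifted clear of its rest (z of rake in the frame of rest_seat above 0.03 m), for 0.1 s.
2. all six blocks lie flat on the tray floor, two well inside each third ((y of each of block0, block1 in the frame of tray above 0.08 m or y of each of block0, block2 in the frame of tray above 0.08 m or y of each of block0, block3 in the frame of tray above 0.08 m or y of each of block0, block4 in the frame of tray above 0.08 m or y of each of block0, block5 in the frame of tray above 0.08 m or y of each of block1, block2 in the frame of tray above 0.08 m or y of each of block1, block3 in the frame of tray above 0.08 m or y of each of block1, block4 in the frame of tray above 0.08 m or y of each of block1, block5 in the frame of tray above 0.08 m or y of each of block2, block3 in the frame of tray above 0.08 m or y of each of block2, block4 in the frame of tray above 0.08 m or y of each of block2, block5 in the frame of tray above 0.08 m or y of each of block3, block4 in the frame of tray above 0.08 m or y of each of block3, block5 in the frame of tray above 0.08 m or y of each of block4, block5 in the frame of tray above 0.08 m) and ((y of block0 in the frame of tray between -0.05 and 0.05 m and y of block1 in the frame of tray between -0.05 and 0.05 m) or (y of block0 in the frame of tray between -0.05 and 0.05 m and y of block2 in the frame of tray between -0.05 and 0.05 m) or (y of block0 in the frame of tray between -0.05 and 0.05 m and y of block3 in the frame of tray between -0.05 and 0.05 m) or (y of block0 in the frame of tray between -0.05 and 0.05 m and y of block4 in the frame of tray between -0.05 and 0.05 m) or (y of block0 in the frame of tray between -0.05 and 0.05 m and y of block5 in the frame of tray between -0.05 and 0.05 m) or (y of block1 in the frame of tray between -0.05 and 0.05 m and y of block2 in the frame of tray between -0.05 and 0.05 m) or (y of block1 in the frame of tray between -0.05 and 0.05 m and y of block3 in the frame of tray between -0.05 and 0.05 m) or (y of block1 in the frame of tray between -0.05 and 0.05 m and y of block4 in the frame of tray between -0.05 and 0.05 m) or (y of block1 in the frame of tray between -0.05 and 0.05 m and y of block5 in the frame of tray between -0.05 and 0.05 m) or (y of block2 in the frame of tray between -0.05 and 0.05 m and y of block3 in the frame of tray between -0.05 and 0.05 m) or (y of block2 in the frame of tray between -0.05 and 0.05 m and y of block4 in the frame of tray between -0.05 and 0.05 m) or (y of block2 in the frame of tray between -0.05 and 0.05 m and y of block5 in the frame of tray between -0.05 and 0.05 m) or (y of block3 in the frame of tray between -0.05 and 0.05 m and y of block4 in the frame of tray between -0.05 and 0.05 m) or (y of block3 in the frame of tray between -0.05 and 0.05 m and y of block5 in the frame of tray between -0.05 and 0.05 m) or (y of block4 in the frame of tray between -0.05 and 0.05 m and y of block5 in the frame of tray between -0.05 and 0.05 m)) and (y of each of block0, block1 in the frame of tray below -0.08 m or y of each of block0, block2 in the frame of tray below -0.08 m or y of each of block0, block3 in the frame of tray below -0.08 m or y of each of block0, block4 in the frame of tray below -0.08 m or y of each of block0, block5 in the frame of tray below -0.08 m or y of each of block1, block2 in the frame of tray below -0.08 m or y of each of block1, block3 in the frame of tray below -0.08 m or y of each of block1, block4 in the frame of tray below -0.08 m or y of each of block1, block5 in the frame of tray below -0.08 m or y of each of block2, block3 in the frame of tray below -0.08 m or y of each of block2, block4 in the frame of tray below -0.08 m or y of each of block2, block5 in the frame of tray below -0.08 m or y of each of block3, block4 in the frame of tray below -0.08 m or y of each of block3, block5 in the frame of tray below -0.08 m or y of each of block4, block5 in the frame of tray below -0.08 m) and z of block0 in the frame of tray between 0.008 and 0.022 m and x of block0 in the frame of tray between -0.095 and 0.095 m and linear speed of each of block0, block1, block2, block3, block4, block5 below 0.02 m/s and y of block0 in the frame of tray between -0.195 and 0.195 m and z of block1 in the frame of tray between 0.008 and 0.022 m and x of block1 in the frame of tray between -0.095 and 0.095 m and y of block1 in the frame of tray between -0.195 and 0.195 m and z of block2 in the frame of tray between 0.008 and 0.022 m and x of block2 in the frame of tray between -0.095 and 0.095 m and y of block2 in the frame of tray between -0.195 and 0.195 m and z of block3 in the frame of tray between 0.008 and 0.022 m and x of block3 in the frame of tray between -0.095 and 0.095 m and y of block3 in the frame of tray between -0.195 and 0.195 m and z of block4 in the frame of tray between 0.008 and 0.022 m and x of block4 in the frame of tray between -0.095 and 0.095 m and y of block4 in the frame of tray between -0.195 and 0.195 m and z of block5 in the frame of tray between 0.008 and 0.022 m and x of block5 in the frame of tray between -0.095 and 0.095 m and y of block5 in the frame of tray between -0.195 and 0.195 m), for 0.2 s.
At the end, for the whole second after the job is handed in: Six blocks still and flat on the tray floor (middle under 16 mm above it), two in each third, middles 15 mm or more from the lines; the rake still and level in both forks (origin within 30 mm of the seat along the handle, 12 mm across, 8 mm in height; 0.15 rad of its line, either way round), let go (all of step 2 and x of rake in the frame of rest_seat between -0.03 and 0.03 m and y of rake in the frame of rest_seat between -0.012 and 0.012 m and z of rake in the frame of rest_seat between -0.008 and 0.008 m and angle between the x axis of rake and the x axis of rest_seat, either way round below 0.15 rad and angle between rake's own z axis and vertical below 0.15 rad and linear speed of rake below 0.02 m/s); the robot touches nothing.
It fails at once if the gripper or arm touches a block (contact force between any of the fingers, the arm and block0 above 0.5 N or contact force between any of the fingers, the arm and block1 above 0.5 N or contact force between any of the fingers, the arm and block2 above 0.5 N or contact force between any of the fingers, the arm and block3 above 0.5 N or contact force between any of the fingers, the arm and block4 above 0.5 N or contact force between any of the fingers, the arm and block5 above 0.5 N).
It fails at once if a block is lifted out of the tray (z of any of block0, block1, block2, block3, block4, block5 in the frame of tray above 0.12 m).
It fails at once if a bystander is shifted by more than 30 mm (distance of any of cup, jaw_model from where it was at the start of the episode above 0.03 m).
It also fails if it takes over 72 s, if anything falls off the work surface, if the arm or the gripper's body presses on something with over 40 N, if the wrist force passes 120 N, or if a joint passes its speed limit or range.

### The arm

A 6-joint arm with a two-finger parallel gripper is mounted at the origin on the work surface. World frame = base frame: x ahead of the robot, y to its left, z up, the work surface at z = 0. Lengths are in m, angles in rad, forces in N, time in s.
With the tool pointing down it reaches from about 0.35 to 0.85 m from the base axis. Payload 8.1 kg.
Tool frame: the origin (TCP) lies on the centre line of the jaws, within the pads' length; the fingertips stand 8 mm ahead of it and the grasp point (between the pads) lies 11 mm behind it; z points along the fingers, y is the direction in which the jaws open and shut (so a half turn about z gives the same grasp; the last joint's range is limited). The gripper opens to 93 mm and grips with 3 to 60 N. Pads are 15 mm wide; open, the fingers measure 128 mm over their backs; the gripper's body (75 mm by 188 mm) begins 65 mm behind the grasp point.
Start: joints at [-1.203, 0.13, 1.488, -0, 1.523, -0.085], TCP at [0.263, -0.54, 0.227] pointing down, gripper open.
Joint ranges: [-2.96, 2.96], [-0.89, 2.26], [0.02, 2.5], [-1.34, 4.48], [0, 2.73], [-2.66, 2.66]. Speed limits (rad/s): [2.39, 2.39, 2.79, 3.14, 3.14, 3.14].

### API

Orientations are given as a unit quaternion [w, x, y, z].
In Python, from bench import r gives the robot as it stands.
- The arm moves only by the tool step_arm, never from a script. Its argument "series" is a list of rows, each an object of numbers: "wx", "wy", "wz": the turn, a rotation vector about the tool's x, y, z in rad; "dx", "dy", "dz": the shift along the tool's x, y, z in m; "fingers": the gripper's target within -1 to 1 (shut at 1, half-way at 0, fully open at -1). In form: [{"wx": .., "wy": .., "wz": .., "dx": .., "dy": .., "dz": .., "fingers": ..}, ...]. A call has 1 to 8 rows; each row is the pose to reach, as a shift and turn from the pose measured when the call began, along the tool's axes at that moment; what a row does not reach only later rows make up. A row lasts 1/12 s, in which the tool goes at most 41.7 mm and 7.16 degrees, less where a joint would pass 70% of its speed; a pose out of reach is approached as far as the arm can. A call with a gripper value outside its range is refused whole. The fingers move at their own pace and stop on an object; "force" is the grip in N (left out, the last holds). Time passes only in rows, so rows that repeat a pose let the fingers close. It gives the time, the measured TCP pose, the force and the opening at its end, in the units of the state.
- r.get_state(): the state, without advancing time (a new reading comes with each control period).
- r.snapshot(name): name is "side" or "top" or "wrist"; returns a dict with "pixels" (400x640x3 uint8, red, green, blue), "fov_y" (degrees; the focal length in pixels is half the picture's height over the tangent of half this angle, whatever the lens; pixels are square), "cx", "cy" (the principal point, pixels), "k1" (the pictures are not rectified: a ray, as slopes to the right and down, at radius r is drawn at 1 + k1 r^2 times it, then the intrinsics apply), "origin" and "orientation" of the camera in the world. Camera axes: x right, y up, looking along -z (the intrinsics and any distortion apply to the point x, -y, -z); pixel columns grow to the right and rows downward; lengths in m; the calibration is good to about 2 mm. A picture is of the moment at which its call begins. There is no depth.
- r.close_job(): hands the job in, once; it reports no verdict.
Trained networks look in the newest picture that a camera, given by its name, has taken for a name from the list of things; names that differ only in an ending like _2 or _b are one class to them, and where a whole thing is asked for, a point or a joint stands for the part that bears it (a point fixed in the world has none). Each returns a list of dicts, best first, with "score" (0 to 1); they miss things now and then, are a little off and sometimes report something else, mostly with a low value. They report only what shows in the picture. A call takes as long as a camera call. They do not tell look-alikes from the thing itself.
- r.recognise(target, camera): "location" ([row, column] in pixels, amid what is visible of it).
The state is a dict: "clock": time; "joints": joint angles; "joint_vel": joint speeds; "joint_efforts": joint torques, N m; "tool_pos": TCP position; "ee_rot": TCP orientation; "contact_force": force on the tool from outside, world axes, zero at the start; "ft_torque": the same for the moment, N m; "opening": finger opening in m.
Only numpy, scipy, OpenCV 4.12 (cv2) and the standard library are available. Lean on these libraries where they do the work, as an engineer would, in place of code of your own. Each camera call takes 0.05 s, during which the arm holds its last target.

## Working session

There is one attempt and no reset: what is moved stays moved. The work goes in short steps, Python scripts to look and compute and a tool call to move; the robot and the scene stay as the last step left them, time stands still between calls to the robot, and variables do not carry over. Pictures are saved under pics/ and viewed, and the job is handed in when it is done.

Besides the shell and the picture viewer there is one more tool, called as a command line: name --argument value ..., lists and objects as JSON in quotes. step_arm: Moves the arm, as the interface text tells. Its arguments: {"type":"object","properties":{"series":{"type":"array"},"force":{"type":"number"}},"required":["series"]}

```bash
ls; mkdir -p pics
cat > h.py <<'E'
import numpy as np, cv2
from scipy.spatial.transform import Rotation as R
from bench import r
def q2R(q): return R.from_quat([q[1],q[2],q[3],q[0]]).as_matrix()
def snap(name,fn=None):
    s=r.snapshot(name)
    if fn: cv2.imwrite('pics/'+fn,cv2.cvtColor(s['pixels'],cv2.COLOR_RGB2BGR))
    return s
def foc(s): return 200/np.tan(np.radians(s['fov_y'])/2)
def ray(s,row,col):
    f=foc(s); u=(col-s['cx'])/f; v=(row-s['cy'])/f
    rd=np.hypot(u,v); x=rd
    for _ in range(30): x=rd/(1+s['k1']*x*x)
    k=x/rd if rd>0 else 1
    d=q2R(s['orientation'])@np.array([u*k,-v*k,-1]); return np.array(s['origin']),d
def onz(s,row,col,z):
    o,d=ray(s,row,col); return o+d*(z-o[2])/d[2]
def proj(s,P):
    p=q2R(s['orientation']).T@(np.asarray(P)-s['origin']); u=p[0]/-p[2]; v=-p[1]/-p[2]
    k=1+s['k1']*(u*u+v*v); f=foc(s); return np.array([s['cy']+f*v*k,s['cx']+f*u*k])
E
python3 - <<'E'
from h import *
for c in ['side','top','wrist']:
    s=snap(c,c+'0.png'); print(c,{k:v for k,v in s.items() if k!='pixels'})
    for t in ['tray','rake','rake_tips','rest_seat','block0','cup','jaw_model']:
        try: print(t,[(round(a['score'],2),[int(x) for x in a['location']]) for a in r.recognise(t,c)])
        except Exception as e: print(t,e)
print(r.get_state())
E
```

```text
pics
side {'fov_y': 55.68991761997026, 'cx': 319.605834368341, 'cy': 206.9485921795727, 'k1': -0.04203142305912964, 'origin': array([0.19160628, 0.74240463, 0.74838047]), 'orientation': array([-0.26846551, -0.10937609,  0.37831351,  0.87911434])}
tray [(0.69, [232, 316])]
rake [(0.69, [145, 383])]
rake_tips [(0.74, [140, 383])]
rest_seat []
block0 [(0.9, [391, 262]), (0.87, [275, 296]), (0.87, [361, 306]), (0.75, [274, 261]), (0.74, [265, 313]), (0.66, [291, 288]), (0.62, [249, 283]), (0.61, [312, 351]), (0.6, [256, 268])]
cup []
jaw_model [(0.83, [198, 271])]
top {'fov_y': 50.742566190379534, 'cx': 318.37468123330075, 'cy': 199.41295218497922, 'k1': -0.051058846805968595, 'origin': array([0.41528282, 0.17125767, 1.11392401]), 'orientation': array([ 0.70910732,  0.05671795, -0.05672504, -0.70052277])}
tray [(0.61, [205, 318])]
rake [(0.7, [193, 463]), (0.43, [229, 242])]
rake_tips []
rest_seat [(0.81, [213, 448])]
block0 [(0.94, [273, 197]), (0.94, [285, 258]), (0.93, [226, 258]), (0.93, [195, 257]), (0.88, [228, 269]), (0.8, [197, 242]), (0.79, [196, 271]), (0.69, [265, 157]), (0.57
[... 399 characters left out ...]
w_model []
{'clock': 1.2, 'joints': array([-1.20340798e+00,  1.30396328e-01,  1.48820699e+00, -1.61793639e-05,
        1.52299103e+00, -8.54342653e-02]), 'joint_vel': array([ 0.00010599,  0.00131736,  0.00124738, -0.00182227, -0.00097125,
       -0.00036106]), 'joint_efforts': array([ 1.78387614e-03, -5.59765327e+01, -4.92055750e+01,  7.68506597e-02,
        2.26393039e-02, -7.93654635e-06]), 'tool_pos': array([ 0.26250101, -0.53953535,  0.22663357]), 'ee_rot': array([ 2.96408591e-07,  9.74478179e-01,  2.24482247e-01, -8.11934148e-06]), 'contact_force': array([-0.02032243, -0.17820571, -0.01133758]), 'ft_torque': array([-0.09056372,  0.01049035,  0.04873234]), 'opening': 0.09283334935937351}
```

View pics/top0.png

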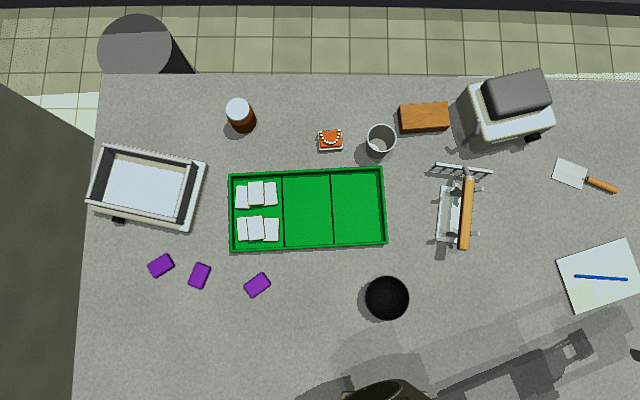

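View pics/side0.png

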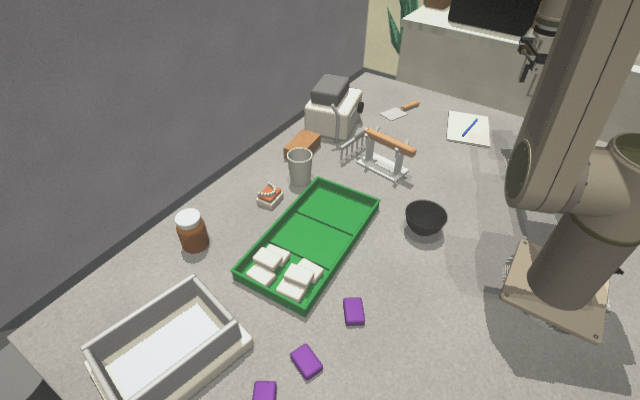

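Run:
```python
import cv2
a=cv2.imread('pics/top0.png'); 
cv2.imwrite('pics/t_tray.png',cv2.resize(a[155:265,215:400],None,fx=4,fy=4,interpolation=cv2.INTER_CUBIC))
cv2.imwrite('pics/t_rake.png',cv2.resize(a[145:265,420:510],None,fx=5,fy=5,interpolation=cv2.INTER_CUBIC))
```

```text
(no output)
```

View pics/t_tray.png

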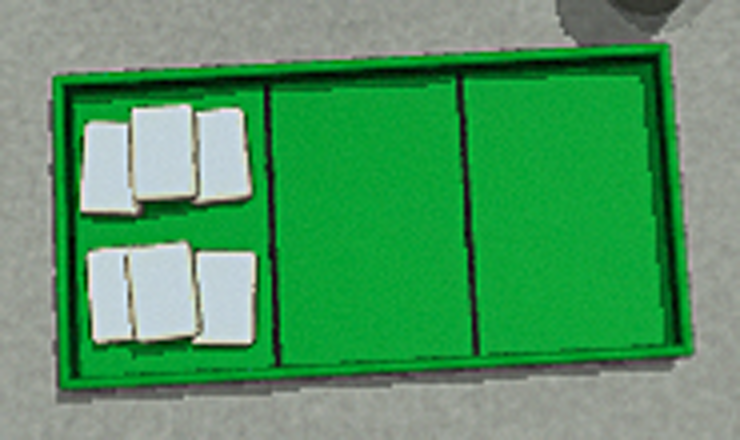

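View pics/t_rake.png

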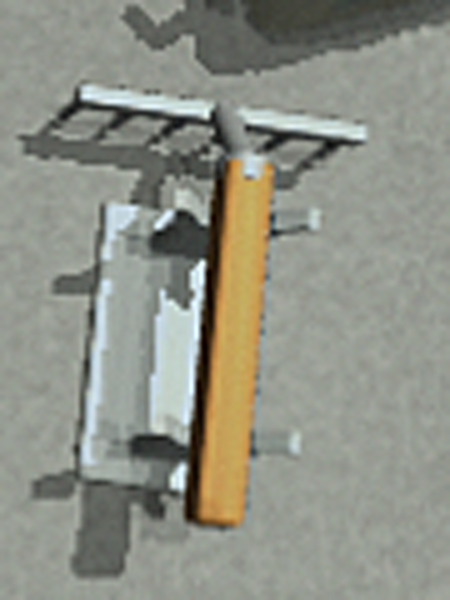

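```bash
cat > fit.py <<'E'
from h import *
from scipy.optimize import least_squares
s=snap('top')
f=lambda p,ox,oy,k:(oy+p[1]/k,ox+p[0]/k)
T=[f(p,215,155,4) for p in [(55,77),(667,46),(690,352),(62,388)]]
M=[(101,201,.037),(101,-201,.037),(-101,-201,.037),(-101,201,.037)]
L=[f(p,215,155,4) for p in [(268,86),(278,362),(461,76),(477,352)]]
ML=[(95,65,.006),(-95,65,.006),(95,-65,.006),(-95,-65,.006)]
def res(p,full=False):
    c,sn=np.cos(p[2]),np.sin(p[2]); o=[]
    for (X,Y,Z),px in zip(M+ML,T+L):
        X/=1000;Y/=1000
        q=proj(s,[p[0]+c*X-sn*Y,p[1]+sn*X+c*Y,Z]); o.append(q-px)
    return np.ravel(o)
sol=least_squares(res,[.4,.17,0]); print('tray',sol.x,res(sol.x).round(1))
H=[f(p,420,145,5) for p in [(230,160),(273,162),(242,525),(205,522)]]
for p in H: print('handle top',onz(s,*p,.112).round(4))
for p in [(80,92),(366,133)]: print('bar',onz(s,*f(p,420,145,5),.060).round(4))
for p in [(105,208),(85,480)]: print('base',onz(s,*f(p,420,145,5),.005).round(4))
for p in [(315,215),(295,440)]: print('fork tip',onz(s,*f(p,420,145,5),.115).round(4))
for t,z in [('cup',.095),('jaw_model',.045)]: print(t,onz(s,*r.recognise(t,'top')[0]['location'],z).round(3))
E
python3 fit.py
```

```text
tray [0.56695126 0.20058745 0.06575601] [-0.3 -0.  -0.6  0.1 -0.   0.5 -0.6 -0.1 -0.6 -0.3  1.4  0.1 -0.6 -0.3
  1.2 -0.1]
handle top [ 0.6375 -0.1879  0.112 ]
handle top [ 0.6368 -0.2092  0.112 ]
handle top [ 0.4601 -0.1861  0.112 ]
handle top [ 0.4614 -0.1683  0.112 ]
bar [ 0.6838 -0.1299  0.06  ]
bar [ 0.6644 -0.2785  0.06  ]
base [ 0.6339 -0.157   0.005 ]
base [ 0.4878 -0.1415  0.005 ]
fork tip [ 0.6101 -0.2275  0.115 ]
fork tip [ 0.5006 -0.2123  0.115 ]
cup [0.73  0.026 0.095]
jaw_model [0.75  0.142 0.045]
```

```bash
cat >> h.py <<'E'
def to(x,y,z,yaw):
    st=r.get_state(); Rm=q2R(st['ee_rot']); d=Rm.T@(np.array([x,y,z])-st['tool_pos'])
    c,s_=np.cos(yaw),np.sin(yaw)
    Rt=np.array([[c,s_,0],[s_,-c,0],[0,0,-1]])
    w=R.from_matrix(Rm.T@Rt).as_rotvec()
    print('d',d.round(4),'w',w.round(4),'pos',st['tool_pos'].round(4),'F',st['contact_force'].round(1),'op',round(st['opening'],4),'t',st['clock'])
E
python3 -c "
from h import *
to(.559,-.189,.19,-.127)"
```

```text
d [ 0.42   -0.1855  0.0367] w [0.     0.     0.5798] pos [ 0.2625 -0.5395  0.2267] F [-0.   0.3 -0.6] op 0.0931 t 1.35
```

step_arm --series '[{"dx":0.42,"dy":-0.1855,"dz":0.0367,"wz":0.58,"fingers":-1},{"dx":0.42,"dy":-0.1855,"dz":0.0367,"wz":0.58,"fingers":-1},{"dx":0.42,"dy":-0.1855,"dz":0.0367,"wz":0.58,"fingers":-1},{"dx":0.42,"dy":-0.1855,"dz":0.0367,"wz":0.58,"fingers":-1},{"dx":0.42,"dy":-0.1855,"dz":0.0367,"wz":0.58,"fingers":-1},{"dx":0.42,"dy":-0.1855,"dz":0.0367,"wz":0.58,"fingers":-1},{"dx":0.42,"dy":-0.1855,"dz":0.0367,"wz":0.58,"fingers":-1},{"dx":0.42,"dy":-0.1855,"dz":0.0367,"wz":0.58,"fingers":-1}]' --force 50

```text
invalid input
```

```bash
python3 -c "
from h import *
to(.559,-.189,.19,-.127)"
```

```text
d [ 0.42   -0.1855  0.0367] w [0.     0.     0.5798] pos [ 0.2625 -0.5395  0.2267] F [-0.   0.3 -0.6] op 0.0931 t 1.35
```

step_arm --series '[{"wx":0,"wy":0,"wz":0.58,"dx":0.42,"dy":-0.1855,"dz":0.0367,"fingers":-1},{"wx":0,"wy":0,"wz":0.58,"dx":0.42,"dy":-0.1855,"dz":0.0367,"fingers":-1},{"wx":0,"wy":0,"wz":0.58,"dx":0.42,"dy":-0.1855,"dz":0.0367,"fingers":-1},{"wx":0,"wy":0,"wz":0.58,"dx":0.42,"dy":-0.1855,"dz":0.0367,"fingers":-1},{"wx":0,"wy":0,"wz":0.58,"dx":0.42,"dy":-0.1855,"dz":0.0367,"fingers":-1},{"wx":0,"wy":0,"wz":0.58,"dx":0.42,"dy":-0.1855,"dz":0.0367,"fingers":-1},{"wx":0,"wy":0,"wz":0.58,"dx":0.42,"dy":-0.1855,"dz":0.0367,"fingers":-1},{"wx":0,"wy":0,"wz":0.58,"dx":0.42,"dy":-0.1855,"dz":0.0367,"fingers":-1}]' --force 50

```text
clock: 2.02
tool_pos: [0.4731, -0.2903, 0.2008]
ee_rot: [0.0, 0.998, -0.064, 0.0]
contact_force: [-0.2, -0.8, -1.1]
opening: 0.0932
```

```bash
python3 -c "
from h import *
to(.559,-.189,.19,-.127)"
```

```text
d [ 0.0723 -0.1114  0.0108] w [ 0.0004 -0.0005 -0.0004] pos [ 0.4731 -0.2903  0.2008] F [-0.2 -0.8 -1.1] op 0.0932 t 2.0167
```

step_arm --series '[{"wx":0,"wy":0,"wz":0,"dx":0.0723,"dy":-0.1114,"dz":0.011,"fingers":-1},{"wx":0,"wy":0,"wz":0,"dx":0.0723,"dy":-0.1114,"dz":0.011,"fingers":-1},{"wx":0,"wy":0,"wz":0,"dx":0.0723,"dy":-0.1114,"dz":0.011,"fingers":-1},{"wx":0,"wy":0,"wz":0,"dx":0.0723,"dy":-0.1114,"dz":0.011,"fingers":-1},{"wx":0,"wy":0,"wz":0,"dx":0.0723,"dy":-0.1114,"dz":0.011,"fingers":-1},{"wx":0,"wy":0,"wz":0,"dx":0.0723,"dy":-0.1114,"dz":0.011,"fingers":-1}]'

```text
clock: 2.52
tool_pos: [0.5589, -0.1887, 0.1896]
ee_rot: [0.0, 0.998, -0.063, -0.0]
contact_force: [-0.9, -0.1, -0.8]
opening: 0.0929
```

```bash
python3 -c "
from h import *
to(.559,-.189,.089,-.127)
s=snap('wrist','w1.png');print(s['origin'])
for z in (.112,):
  for X,Y in [(80,12),(80,-12),(-100,12),(-100,-12)]:
    c,sn=np.cos(-.127),np.sin(-.127);X/=1000;Y/=1000
    print(proj(s,[.559+c*X-sn*Y,-.189+sn*X+c*Y,z]).round())
"
```

```text
d [1.000e-04 2.000e-04 1.006e-01] w [0.0007 0.0002 0.0012] pos [ 0.5589 -0.1887  0.1896] F [-0.9 -0.1 -0.8] op 0.0929 t 2.5167
[ 0.63158071 -0.19749356  0.34787031]
[ 93. 298.]
[ 93. 336.]
[338. 301.]
[338. 332.]
```

View pics/w1.png

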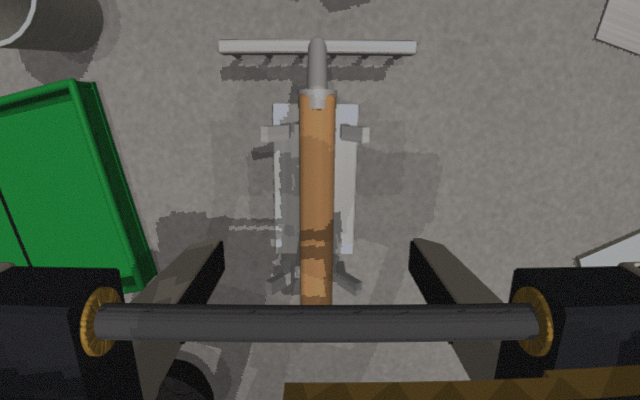

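step_arm --series '[{"wx":0,"wy":0,"wz":0,"dx":0,"dy":0,"dz":0.035,"fingers":-1},{"wx":0,"wy":0,"wz":0,"dx":0,"dy":0,"dz":0.07,"fingers":-1},{"wx":0,"wy":0,"wz":0,"dx":0,"dy":0,"dz":0.09,"fingers":-1},{"wx":0,"wy":0,"wz":0,"dx":0,"dy":0,"dz":0.1,"fingers":-1},{"wx":0,"wy":0,"wz":0,"dx":0,"dy":0,"dz":0.1,"fingers":-1}]'

```text
clock: 2.98
tool_pos: [0.5559, -0.1904, 0.0871]
ee_rot: [-0.0, 0.998, -0.065, -0.002]
contact_force: [0.4, -0.3, -0.3]
opening: 0.0929
```

step_arm --series '[{"wx":0,"wy":0,"wz":0,"dx":0,"dy":0,"dz":0,"fingers":1},{"wx":0,"wy":0,"wz":0,"dx":0,"dy":0,"dz":0,"fingers":1},{"wx":0,"wy":0,"wz":0,"dx":0,"dy":0,"dz":0,"fingers":1},{"wx":0,"wy":0,"wz":0,"dx":0,"dy":0,"dz":0,"fingers":1},{"wx":0,"wy":0,"wz":0,"dx":0,"dy":0,"dz":0,"fingers":1},{"wx":0,"wy":0,"wz":0,"dx":0,"dy":0,"dz":0,"fingers":1},{"wx":0,"wy":0,"wz":0,"dx":0,"dy":0,"dz":0,"fingers":1},{"wx":0,"wy":0,"wz":0,"dx":0,"dy":0,"dz":0,"fingers":1}]' --force 60

```text
clock: 3.65
tool_pos: [0.556, -0.1903, 0.0873]
ee_rot: [-0.0, 0.998, -0.065, -0.002]
contact_force: [-0.8, -0.4, -0.9]
opening: 0.0445
```

```bash
python3 -c "
from h import *
to(.559,-.189,.089,-.127)"
```

```text
d [ 0.0028 -0.0017 -0.0018] w [-0.0002  0.0044 -0.0022] pos [ 0.556  -0.1903  0.0873] F [-0.8 -0.4 -0.9] op 0.0445 t 3.65
```

step_arm --series '[{"wx":0,"wy":0,"wz":0,"dx":0,"dy":0,"dz":0,"fingers":1},{"wx":0,"wy":0,"wz":0,"dx":0,"dy":0,"dz":0,"fingers":1},{"wx":0,"wy":0,"wz":0,"dx":0,"dy":0,"dz":0,"fingers":1},{"wx":0,"wy":0,"wz":0,"dx":0,"dy":0,"dz":0,"fingers":1},{"wx":0,"wy":0,"wz":0,"dx":0,"dy":0,"dz":0,"fingers":1},{"wx":0,"wy":0,"wz":0,"dx":0,"dy":0,"dz":0,"fingers":1},{"wx":0,"wy":0,"wz":0,"dx":0,"dy":0,"dz":0,"fingers":1}]'

```text
clock: 4.23
tool_pos: [0.556, -0.1902, 0.0872]
ee_rot: [-0.0, 0.998, -0.065, -0.002]
contact_force: [0.4, 1.4, 0.4]
opening: 0.024
```

step_arm --series '[{"wx":0,"wy":0,"wz":0,"dx":0,"dy":0,"dz":-0.01,"fingers":1},{"wx":0,"wy":0,"wz":0,"dx":0,"dy":0,"dz":-0.03,"fingers":1},{"wx":0,"wy":0,"wz":0,"dx":0,"dy":0,"dz":-0.06,"fingers":1},{"wx":0,"wy":0,"wz":0,"dx":0,"dy":0,"dz":-0.09,"fingers":1},{"wx":0,"wy":0,"wz":0,"dx":0,"dy":0,"dz":-0.12,"fingers":1},{"wx":0,"wy":0,"wz":0,"dx":0,"dy":0,"dz":-0.12,"fingers":1},{"wx":0,"wy":0,"wz":0,"dx":0,"dy":0,"dz":-0.12,"fingers":1}]'

```text
clock: 4.82
tool_pos: [0.5579, -0.1911, 0.2101]
ee_rot: [0.001, 0.998, -0.065, 0.0]
contact_force: [-0.1, 0.4, -3.0]
opening: 0.0238
```

```bash
python3 -c "
from h import *
print(q2R(r.get_state()['ee_rot']).round(3))
to(.559,-.189,.089,-.127)
snap('wrist','w2.png');snap('side','s2.png')"
```

```text
[[ 0.992 -0.129  0.   ]
 [-0.129 -0.992 -0.001]
 [ 0.     0.001 -1.   ]]
d [ 0.0008 -0.0023  0.1211] w [ 0.0012 -0.0003 -0.0023] pos [ 0.5579 -0.1911  0.2101] F [-0.1  0.4 -3. ] op 0.0238 t 4.8167
```

View pics/w2.png

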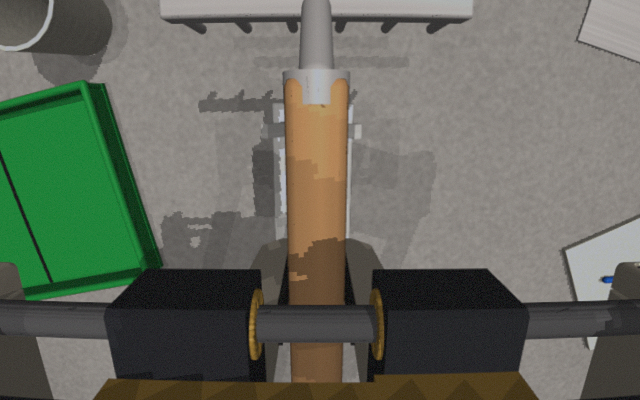

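View pics/s2.png

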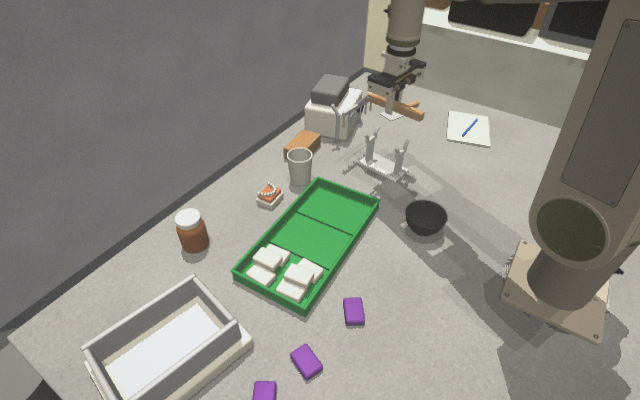

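```bash
cat >> h.py <<'E'
TR=np.array([.567,.2006]);TY=.0658
def tray(P):
    c,s_=np.cos(TY),np.sin(TY); d=np.asarray(P)[:2]-TR
    return np.array([c*d[0]+s_*d[1],-s_*d[0]+c*d[1]])*1000
def world(x,y):
    c,s_=np.cos(TY),np.sin(TY);x/=1000;y/=1000
    return TR+np.array([c*x-s_*y,s_*x+c*y])
GX=2.0 # rake origin ahead of TCP along rake x (mm)
def head(x,y,tipz,yawoff=0):  # tips middle at tray x,y(mm); tip height above tray floor mm; pulling orientation
    yaw=TY+np.pi/2+yawoff
    w=world(x,y)-np.array([np.cos(yaw),np.sin(yaw)])*(115+GX)/1000
    to(w[0],w[1],.006+tipz/1000+.0772,yaw)
E
python3 - <<'E'
from h import *
s=snap('top')
g=lambda p:(155+p[1]/4,215+p[0]/4)
for n,z,ps in [('T1',.046,[(131,107),(191,104),(195,198),(135,203)]),('T2',.046,[(126,248),(188,241),(200,333),(136,342)]),
 ('A1',.026,[(245,108),(251,197),(197,203)]),('A2',.026,[(195,251),(256,252),(253,345),(195,344)]),('B1',.026,[(87,122),(81,212),(140,214)]),('B2',.026,[(87,251),(95,344),(133,340)])]:
    print(n,[tray(onz(s,*g(p),z)).round(0).tolist() for p in ps])
head(0,190,120)
E
```

```text
T1 [[75.0, 150.0], [75.0, 111.0], [14.0, 111.0], [12.0, 149.0]]
T2 [[-16.0, 156.0], [-14.0, 116.0], [-73.0, 111.0], [-76.0, 151.0]]
A1 [[75.0, 78.0], [16.0, 77.0], [13.0, 112.0]]
A2 [[-18.0, 114.0], [-21.0, 75.0], [-81.0, 79.0], [-78.0, 116.0]]
B1 [[71.0, 183.0], [12.0, 188.0], [8.0, 149.0]]
B2 [[-14.0, 185.0], [-75.0, 181.0], [-74.0, 156.0]]
d [-0.053  -0.4604  0.0029] w [-0.0077  0.0045 -1.7658] pos [ 0.5554 -0.1899  0.2052] F [ 0.3 -0.3 -3.1] op 0.0236 t 4.9667
```

step_arm --series '[{"wx":0,"wy":0,"wz":-0.12,"dx":-0.003,"dy":-0.03,"dz":-0.01,"fingers":1},{"wx":0,"wy":0,"wz":-0.24,"dx":-0.006,"dy":-0.06,"dz":-0.01,"fingers":1},{"wx":0,"wy":0,"wz":-0.36,"dx":-0.01,"dy":-0.09,"dz":-0.01,"fingers":1},{"wx":0,"wy":0,"wz":-0.48,"dx":-0.014,"dy":-0.12,"dz":-0.01,"fingers":1},{"wx":0,"wy":0,"wz":-0.6,"dx":-0.018,"dy":-0.15,"dz":-0.01,"fingers":1},{"wx":0,"wy":0,"wz":-0.72,"dx":-0.022,"dy":-0.18,"dz":-0.01,"fingers":1},{"wx":0,"wy":0,"wz":-0.84,"dx":-0.026,"dy":-0.21,"dz":-0.01,"fingers":1},{"wx":0,"wy":0,"wz":-0.96,"dx":-0.03,"dy":-0.24,"dz":-0.01,"fingers":1}]'

```text
clock: 5.63
tool_pos: [0.5552, 0.0533, 0.2133]
ee_rot: [-0.003, 0.914, 0.406, -0.005]
contact_force: [-0.2, -0.2, -2.8]
opening: 0.0233
```

```bash
python3 -c "
from h import *
head(0,170,110)"
```

```text
d [ 0.1543 -0.1278  0.0205] w [-0.0116  0.0017 -0.8   ] pos [0.5552 0.0533 0.2133] F [-0.2 -0.2 -2.8] op 0.0233 t 5.6333
```

step_arm --series '[{"wx":0,"wy":0,"wz":-0.12,"dx":0.023,"dy":-0.019,"dz":0,"fingers":1},{"wx":0,"wy":0,"wz":-0.24,"dx":0.046,"dy":-0.038,"dz":0,"fingers":1},{"wx":0,"wy":0,"wz":-0.36,"dx":0.07,"dy":-0.057,"dz":0,"fingers":1},{"wx":0,"wy":0,"wz":-0.48,"dx":0.093,"dy":-0.076,"dz":0.005,"fingers":1},{"wx":0,"wy":0,"wz":-0.6,"dx":0.116,"dy":-0.096,"dz":0.01,"fingers":1},{"wx":-0.005,"wy":0,"wz":-0.72,"dx":0.14,"dy":-0.116,"dz":0.015,"fingers":1},{"wx":-0.01,"wy":0,"wz":-0.8,"dx":0.154,"dy":-0.128,"dz":0.02,"fingers":1},{"wx":-0.011,"wy":0.002,"wz":-0.8,"dx":0.154,"dy":-0.128,"dz":0.02,"fingers":1}]'

```text
clock: 6.3
tool_pos: [0.5606, 0.2568, 0.1896]
ee_rot: [-0.002, 0.68, 0.733, -0.002]
contact_force: [-0.1, 0.5, -2.5]
opening: 0.0241
```

```bash
python3 -c "
from h import *
head(0,170,28)
s=snap('top','t3.png');snap('side','s3.png')
"
```

```text
d [-0.0035  0.0031  0.0784] w [-0.0059 -0.0003  0.0086] pos [0.5606 0.2568 0.1896] F [-0.1  0.5 -2.5] op 0.0241 t 6.3
```

View pics/t3.png

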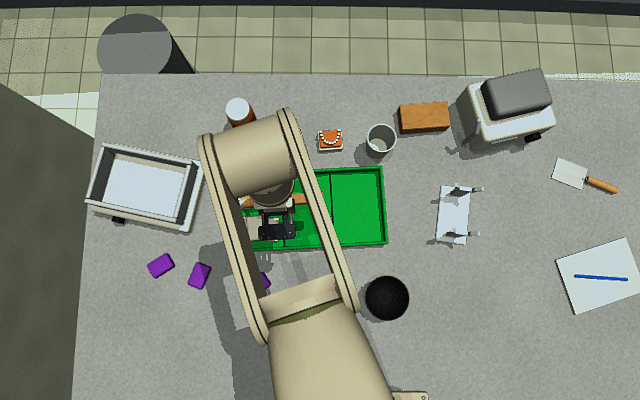

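View pics/s3.png

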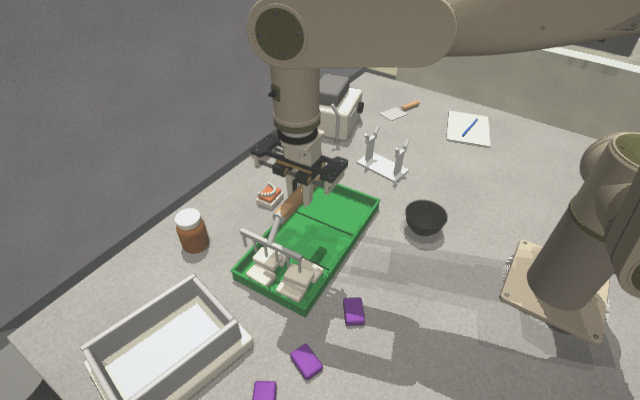

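Run:
```python
from h import *
s=snap('side'); st=r.get_state(); Rm=q2R(st['ee_rot']); p=st['tool_pos']
for Y in(75,-75):
  for Z in (-37,-51,-90): # rake frame -> tool frame: x fwd, y flipped, z flipped ; rake origin at tool (GX,0,-.0128)
    t=p+Rm@np.array([(GX+115)/1000,-Y/1000,-.0128-Z/1000]); print(Y,Z,proj(s,t).round(1),tray(t).round(1),t[2].round(4))
a=s['pixels'][200:310,220:350];cv2.imwrite('pics/s3c.png',cv2.resize(a[:,:,::-1],None,fx=6,fy=5,interpolation=cv2.INTER_CUBIC))
```

```text
75 -37 [254.3 301.1] [-76.3 169.5] 0.1678
75 -51 [258.7 301.3] [-76.3 169.4] 0.1538
75 -90 [270.6 301.8] [-76.5 169.4] 0.1148
-75 -37 [226.2 240.8] [ 73.7 169.3] 0.1673
-75 -51 [230.7 241.7] [ 73.7 169.3] 0.1533
-75 -90 [242.7 244. ] [ 73.5 169.2] 0.1143
```

View pics/s3c.png

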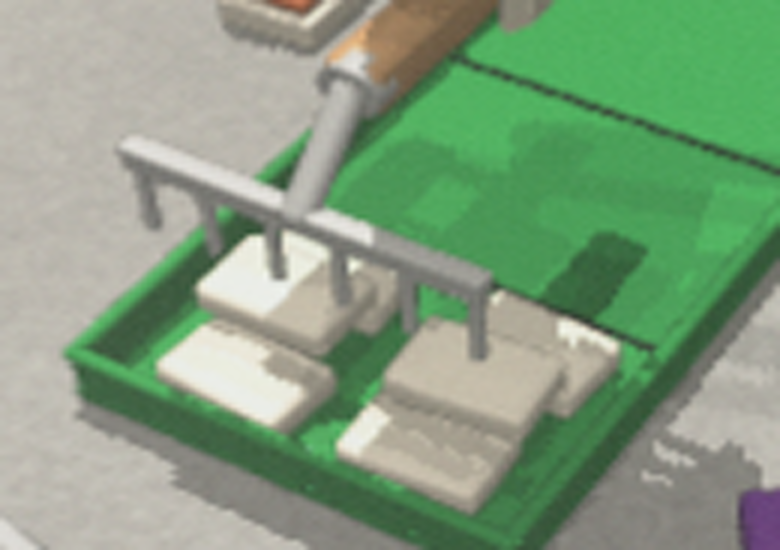

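step_arm --series '[{"wx":-0.006,"wy":0,"wz":0.0086,"dx":-0.003,"dy":0.003,"dz":0.03,"fingers":1},{"wx":-0.006,"wy":0,"wz":0.0086,"dx":-0.003,"dy":0.003,"dz":0.06,"fingers":1},{"wx":-0.006,"wy":0,"wz":0.0086,"dx":-0.003,"dy":0.003,"dz":0.077,"fingers":1},{"wx":-0.006,"wy":0,"wz":0.0086,"dx":-0.003,"dy":0.003,"dz":0.077,"fingers":1}]'

```text
clock: 6.78
tool_pos: [0.5619, 0.2471, 0.1091]
ee_rot: [-0.001, 0.688, 0.726, -0.004]
contact_force: [-1.0, -1.4, -2.6]
opening: 0.0237
```

```bash
cat >> h.py <<'E'
def crop(fn,r0=200,r1=310,c0=220,c1=350,f=6):
    s=snap('side');cv2.imwrite('pics/'+fn,cv2.resize(s['pixels'][r0:r1,c0:c1][:,:,::-1],None,fx=f,fy=f,interpolation=cv2.INTER_CUBIC))
def tips():
    st=r.get_state(); Rm=q2R(st['ee_rot']);t=st['tool_pos']+Rm@np.array([(GX+115)/1000,0,.0772]); print('tips',tray(t).round(1),((t[2]-.006)*1000).round(1))
E
python3 -c "
from h import *
tips()
head(0,170,28)
crop('s4.png',f=5)
"
```

```text
tips [ -1.1 163.4] 25.5
d [ 0.0063  0.002  -0.0021] w [-0.0062  0.0038 -0.0127] pos [0.5619 0.2471 0.1091] F [-1.  -1.4 -2.6] op 0.0237 t 6.7833
```

View pics/s4.png

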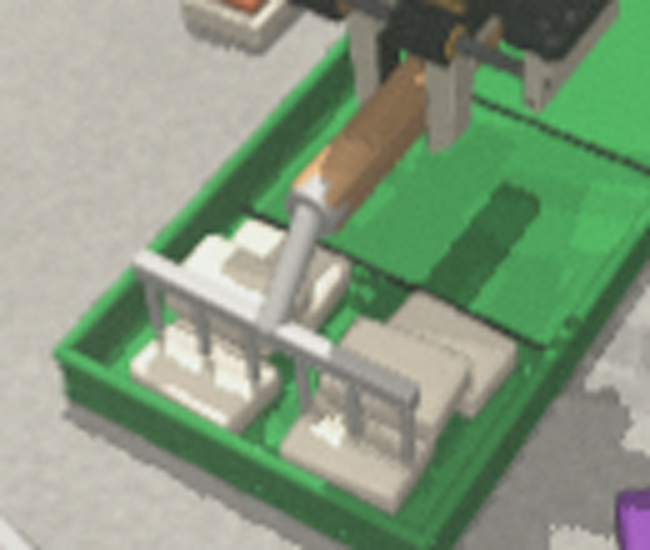

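step_arm --series '[{"wx":-0.006,"wy":0.003,"wz":-0.0127,"dx":-0.005,"dy":0.002,"dz":-0.003,"fingers":1},{"wx":-0.006,"wy":0.003,"wz":-0.0127,"dx":-0.013,"dy":0.002,"dz":-0.003,"fingers":1},{"wx":-0.006,"wy":0.003,"wz":-0.0127,"dx":-0.021,"dy":0.002,"dz":-0.003,"fingers":1},{"wx":-0.006,"wy":0.003,"wz":-0.0127,"dx":-0.029,"dy":0.002,"dz":-0.003,"fingers":1},{"wx":-0.006,"wy":0.003,"wz":-0.0127,"dx":-0.037,"dy":0.002,"dz":-0.003,"fingers":1},{"wx":-0.006,"wy":0.003,"wz":-0.0127,"dx":-0.045,"dy":0.002,"dz":-0.003,"fingers":1},{"wx":-0.006,"wy":0.003,"wz":-0.0127,"dx":-0.053,"dy":0.002,"dz":-0.003,"fingers":1},{"wx":-0.006,"wy":0.003,"wz":-0.0127,"dx":-0.053,"dy":0.002,"dz":-0.003,"fingers":1}]'

```text
clock: 7.5
tool_pos: [0.5683, 0.1931, 0.1152]
ee_rot: [0.001, 0.684, 0.73, 0.001]
contact_force: [-0.7, -0.0, -2.1]
opening: 0.0238
```

```bash
python3 -c "
from h import *
tips()
head(0,60,28)
crop('s5.png',f=5)
"
```

```text
tips [  1.1 109.3] 31.9
d [-0.0494 -0.0007  0.004 ] w [ 0.0029  0.0007 -0.0009] pos [0.5683 0.1931 0.1152] F [-0.7 -0.  -2.1] op 0.0238 t 7.5
```

View pics/s5.png

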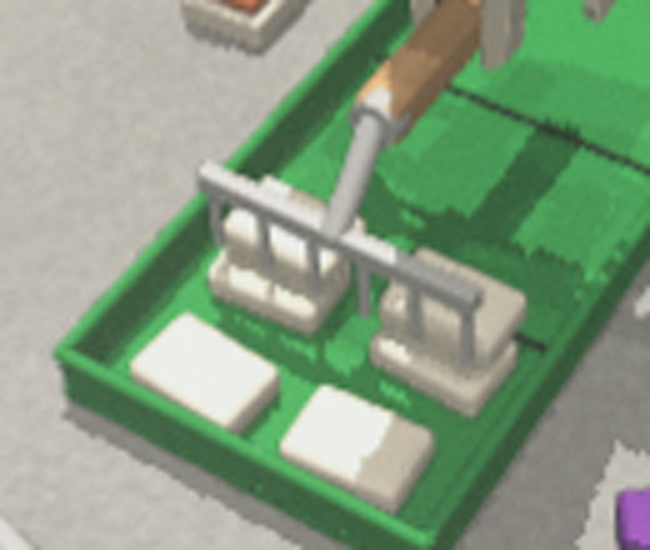

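step_arm --series '[{"wx":0.001,"wy":0,"wz":0,"dx":-0.008,"dy":-0.001,"dz":0.003,"fingers":1},{"wx":0.001,"wy":0,"wz":0,"dx":-0.016,"dy":-0.001,"dz":0.003,"fingers":1},{"wx":0.001,"wy":0,"wz":0,"dx":-0.024,"dy":-0.001,"dz":0.003,"fingers":1},{"wx":0.001,"wy":0,"wz":0,"dx":-0.032,"dy":-0.001,"dz":0.003,"fingers":1},{"wx":0.001,"wy":0,"wz":0,"dx":-0.04,"dy":-0.001,"dz":0.003,"fingers":1},{"wx":0.001,"wy":0,"wz":0,"dx":-0.048,"dy":-0.001,"dz":0.003,"fingers":1},{"wx":0.001,"wy":0,"wz":0,"dx":-0.054,"dy":-0.001,"dz":0.003,"fingers":1},{"wx":0.001,"wy":0,"wz":0,"dx":-0.054,"dy":-0.001,"dz":0.003,"fingers":1}]'

```text
clock: 8.22
tool_pos: [0.5708, 0.1385, 0.1121]
ee_rot: [0.001, 0.684, 0.729, 0.0]
contact_force: [0.5, 1.0, -2.7]
opening: 0.024
```

```bash
python3 -c "
from h import *
tips()
head(0,45,3)
crop('s6.png',f=5)
"
```

```text
tips [ 0.1 54.7] 28.8
d [-0.0097  0.0003  0.0259] w [ 0.0017  0.0006 -0.0021] pos [0.5708 0.1385 0.1121] F [ 0.5  1.  -2.7] op 0.024 t 8.2167
```

View pics/s6.png

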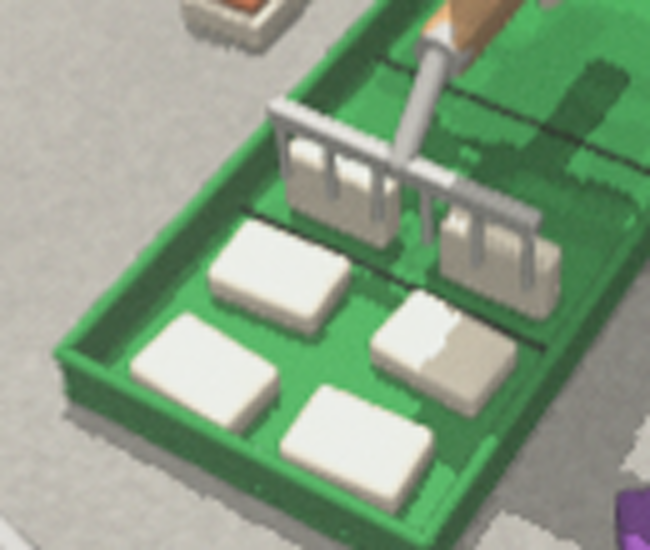

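step_arm --series '[{"wx":0.001,"wy":0,"wz":-0.002,"dx":-0.008,"dy":0,"dz":-0.004,"fingers":1},{"wx":0.001,"wy":0,"wz":-0.002,"dx":-0.016,"dy":0,"dz":-0.004,"fingers":1},{"wx":0.001,"wy":0,"wz":-0.002,"dx":-0.024,"dy":0,"dz":-0.004,"fingers":1},{"wx":0.001,"wy":0,"wz":-0.002,"dx":-0.032,"dy":0,"dz":-0.004,"fingers":1},{"wx":0.001,"wy":0,"wz":-0.002,"dx":-0.032,"dy":0,"dz":-0.004,"fingers":1}]'

```text
clock: 8.68
tool_pos: [0.5729, 0.1054, 0.1161]
ee_rot: [0.001, 0.684, 0.73, -0.0]
contact_force: [0.0, 1.3, -3.0]
opening: 0.0234
```

```bash
python3 -c "
from h import *
tips()
head(0,45,3)
crop('s7.png',f=5)
"
```

```text
tips [-0.2 21.6] 32.8
d [0.0234 0.0003 0.0299] w [ 0.0007  0.0009 -0.0012] pos [0.5729 0.1054 0.1161] F [ 0.   1.3 -3. ] op 0.0234 t 8.6833
```

View pics/s7.png

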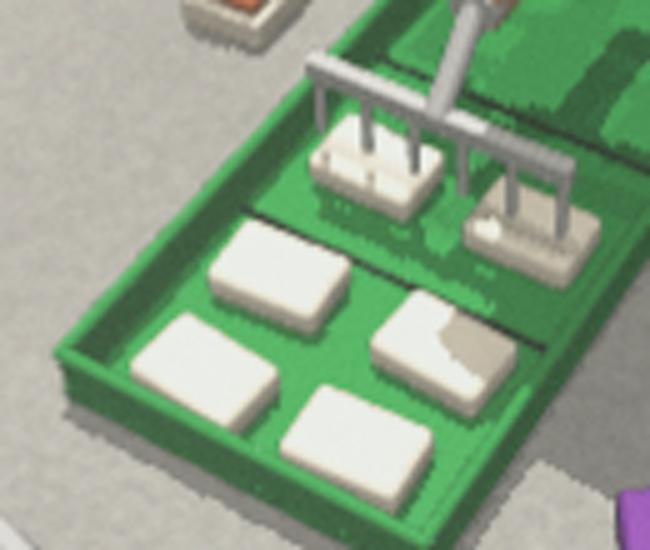

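Run:
```python
from h import *
s=snap('side')
for n,p,z in [('L rear L top',(311,160),.026),('L rear R bot',(402,220),.006),('R rear L top',(465,220),.026),('R rear R bot',(563,288),.006),('A near',(240,222),.026),('A far-R top',(515,345),.026)]:
    print(n,tray(onz(s,200+p[1]/5,220+p[0]/5,z)).round())
head(0,56,40)
```

```text
L rear L top [69. 35.]
L rear R bot [16. 31.]
R rear L top [-20.  30.]
R rear R bot [-77.  28.]
A near [76. 88.]
A far-R top [-80.  84.]
d [ 0.0331  0.0004 -0.0072] w [ 0.0006  0.0001 -0.0011] pos [0.5728 0.1067 0.116 ] F [ 0.5  0.3 -2.3] op 0.0235 t 8.7833
```

step_arm --series '[{"wx":0,"wy":0,"wz":-0.001,"dx":0.015,"dy":0,"dz":-0.006,"fingers":1},{"wx":0,"wy":0,"wz":-0.001,"dx":0.033,"dy":0,"dz":-0.006,"fingers":1},{"wx":0,"wy":0,"wz":-0.001,"dx":0.033,"dy":0,"dz":-0.006,"fingers":1},{"wx":0,"wy":0,"wz":-0.001,"dx":0.033,"dy":0,"dz":0.01,"fingers":1},{"wx":0,"wy":0,"wz":-0.001,"dx":0.033,"dy":0,"dz":0.022,"fingers":1},{"wx":0,"wy":0,"wz":-0.001,"dx":0.033,"dy":0,"dz":0.025,"fingers":1},{"wx":0,"wy":0,"wz":-0.001,"dx":0.033,"dy":0,"dz":0.025,"fingers":1}]'

```text
clock: 9.37
tool_pos: [0.569, 0.1396, 0.089]
ee_rot: [-0.001, 0.683, 0.73, -0.001]
contact_force: [0.1, 1.5, -2.0]
opening: 0.0236
```

```bash
python3 -c "
from h import *
tips()
head(0,-85,4)
crop('s8.png',f=5)
"
```

```text
tips [-2.3 56. ] 5.8
d [-0.141   0.002   0.0019] w [-0.0033  0.0004  0.0002] pos [0.569  0.1396 0.089 ] F [ 0.1  1.5 -2. ] op 0.0236 t 9.3667
```

View pics/s8.png

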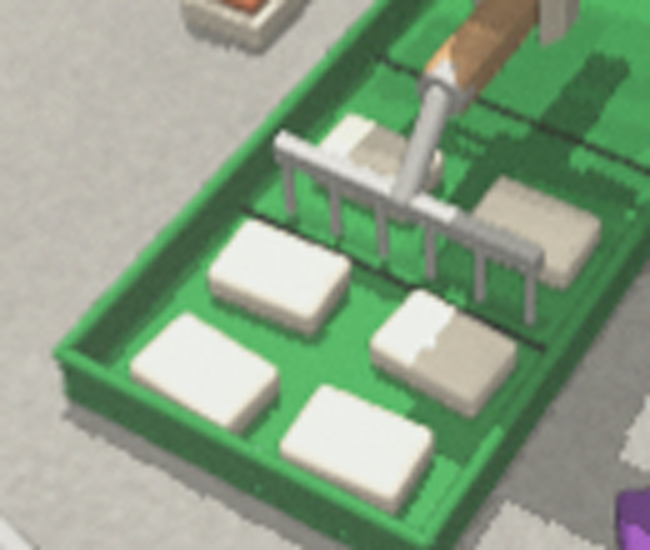

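step_arm --series '[{"wx":-0.003,"wy":0,"wz":0,"dx":-0.009,"dy":0,"dz":0.001,"fingers":1},{"wx":-0.003,"wy":0,"wz":0,"dx":-0.018,"dy":0,"dz":0.001,"fingers":1},{"wx":-0.003,"wy":0,"wz":0,"dx":-0.027,"dy":0,"dz":0.001,"fingers":1},{"wx":-0.003,"wy":0,"wz":0,"dx":-0.036,"dy":0,"dz":0.001,"fingers":1},{"wx":-0.003,"wy":0,"wz":0,"dx":-0.045,"dy":0,"dz":0.001,"fingers":1},{"wx":-0.003,"wy":0,"wz":0,"dx":-0.054,"dy":0,"dz":0.001,"fingers":1},{"wx":-0.003,"wy":0,"wz":0,"dx":-0.063,"dy":0,"dz":0.001,"fingers":1},{"wx":-0.003,"wy":0,"wz":0,"dx":-0.072,"dy":0,"dz":0.001,"fingers":1}]'

```text
clock: 10.08
tool_pos: [0.5747, 0.0668, 0.0893]
ee_rot: [0.001, 0.684, 0.73, 0.001]
contact_force: [0.7, 0.5, -2.5]
opening: 0.0238
```

```bash
python3 -c "
from h import *
tips()
head(0,-85,4)
crop('s9.png',170,310,230,390,f=5)
"
```

```text
tips [ -1.  -17.1] 6.1
d [-0.0679  0.0012  0.0021] w [ 0.0017  0.0001 -0.0003] pos [0.5747 0.0668 0.0893] F [ 0.7  0.5 -2.5] op 0.0238 t 10.0833
```

View pics/s9.png

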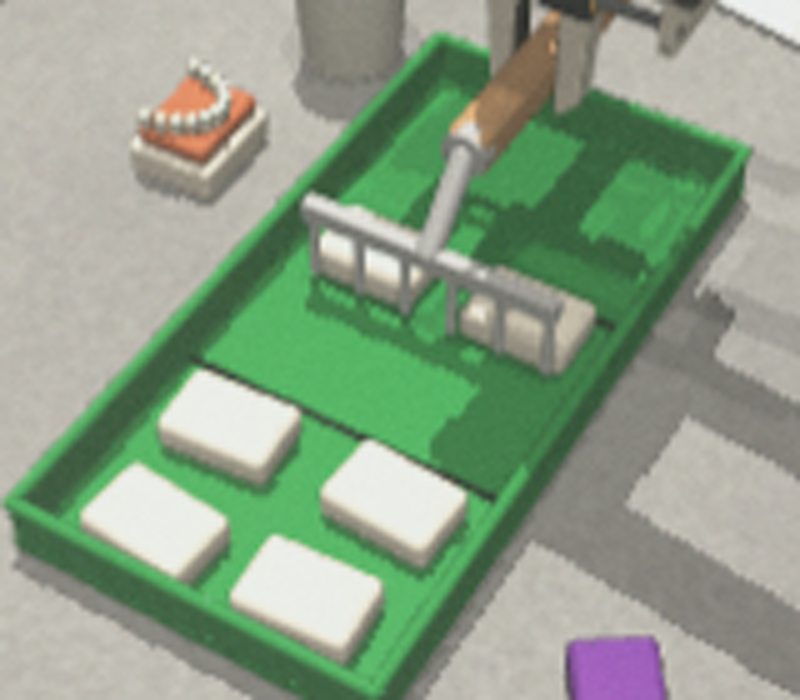

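step_arm --series '[{"wx":0.001,"wy":0,"wz":0,"dx":-0.009,"dy":0.001,"dz":0.001,"fingers":1},{"wx":0.001,"wy":0,"wz":0,"dx":-0.018,"dy":0.001,"dz":0.001,"fingers":1},{"wx":0.001,"wy":0,"wz":0,"dx":-0.027,"dy":0.001,"dz":0.001,"fingers":1},{"wx":0.001,"wy":0,"wz":0,"dx":-0.036,"dy":0.001,"dz":0.001,"fingers":1},{"wx":0.001,"wy":0,"wz":0,"dx":-0.046,"dy":0.001,"dz":0.001,"fingers":1},{"wx":0.001,"wy":0,"wz":0,"dx":-0.056,"dy":0.001,"dz":0.001,"fingers":1},{"wx":0.001,"wy":0,"wz":0,"dx":-0.066,"dy":0.001,"dz":0.001,"fingers":1},{"wx":0.001,"wy":0,"wz":0,"dx":-0.074,"dy":0.001,"dz":0.001,"fingers":1}]'

```text
clock: 10.8
tool_pos: [0.5806, -0.01, 0.0883]
ee_rot: [0.001, 0.684, 0.73, -0.0]
contact_force: [0.6, 1.1, -2.7]
opening: 0.0234
```

```bash
python3 -c "
from h import *
tips()
head(0,131,70)
crop('s10.png',170,310,230,390,f=5)
"
```

```text
tips [ -0.1 -94.1] 4.9
d [ 0.2249 -0.     -0.0652] w [ 0.0005  0.0015 -0.0013] pos [ 0.5806 -0.01    0.0883] F [ 0.6  1.1 -2.7] op 0.0234 t 10.8
```

View pics/s10.png

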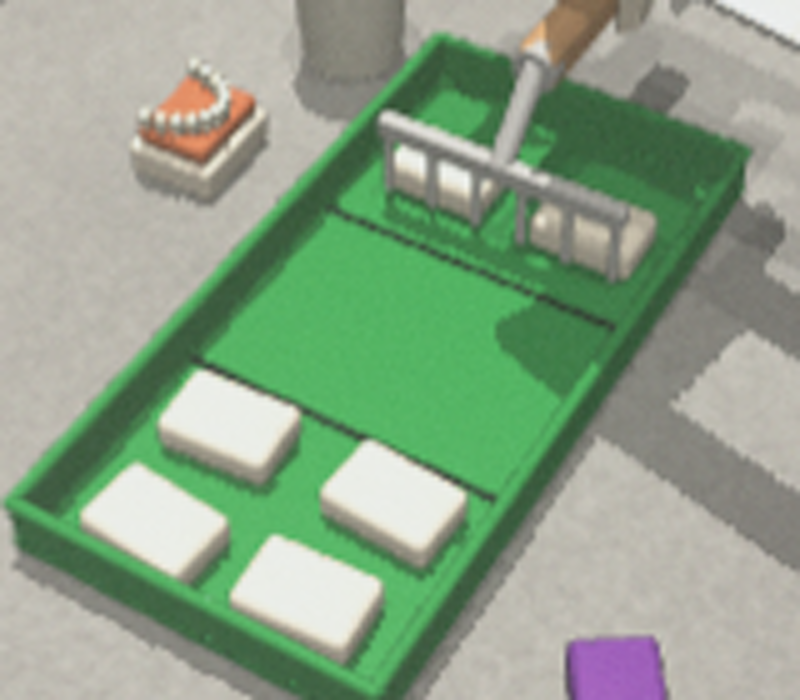

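step_arm --series '[{"wx":0,"wy":0,"wz":0,"dx":0.004,"dy":0,"dz":-0.005,"fingers":1},{"wx":0,"wy":0,"wz":0,"dx":0.004,"dy":0,"dz":-0.04,"fingers":1},{"wx":0,"wy":0,"wz":0,"dx":0.03,"dy":0,"dz":-0.065,"fingers":1},{"wx":0,"wy":0,"wz":0,"dx":0.07,"dy":0,"dz":-0.065,"fingers":1},{"wx":0,"wy":0,"wz":0,"dx":0.11,"dy":0,"dz":-0.065,"fingers":1},{"wx":0,"wy":0,"wz":0,"dx":0.15,"dy":0,"dz":-0.065,"fingers":1},{"wx":0,"wy":0,"wz":0,"dx":0.19,"dy":0,"dz":-0.065,"fingers":1},{"wx":0,"wy":0,"wz":0,"dx":0.215,"dy":0,"dz":-0.065,"fingers":1}]'

```text
clock: 11.52
tool_pos: [0.5661, 0.2077, 0.1536]
ee_rot: [0.001, 0.683, 0.73, 0.0]
contact_force: [0.5, -0.2, -2.9]
opening: 0.0237
```

```bash
python3 -c "
from h import *
tips()
head(0,133,32)
crop('s11.png',170,310,230,390,f=5)
"
```

```text
tips [ -0.4 124.1] 70.2
d [0.0089 0.0004 0.0384] w [0.0012 0.001  0.0001] pos [0.5661 0.2077 0.1536] F [ 0.5 -0.2 -2.9] op 0.0237 t 11.5167
```

View pics/s11.png

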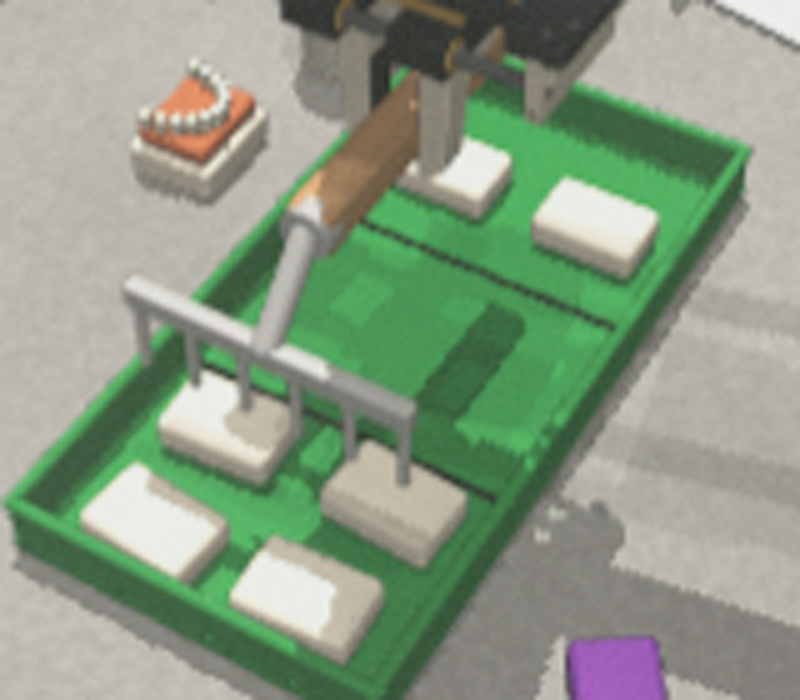

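Measure the gap between the rows, then lower to just above block height.

Run:
```python
from h import *
s=snap('side')
for n,p,z in [('A1 rear L top',(160,422),.026),('A1 rear R bot',(262,483),.006),('A2 rear L top',(321,487),.026),('A2 rear R bot',(416,566),.006),
 ('B1 front L top',(137,465),.026),('B1 front R top',(227,522),.026),('B2 front L top',(275,537),.026),('B2 front R top',(382,590),.026)]:
    print(n,tray(onz(s,170+p[1]/5,230+p[0]/5,z)).round())
```

```text
A1 rear L top [ 70. 122.]
A1 rear R bot [ 16. 115.]
A2 rear L top [-19. 115.]
A2 rear R bot [-74. 119.]
B1 front L top [ 64. 149.]
B1 front R top [  8. 154.]
B2 front L top [-16. 150.]
B2 front R top [-74. 150.]
```

step_arm --series '[{"wx":0,"wy":0,"wz":0,"dx":0.01,"dy":0,"dz":0.02,"fingers":1},{"wx":0,"wy":0,"wz":0,"dx":0.01,"dy":0,"dz":0.032,"fingers":1},{"wx":0,"wy":0,"wz":0,"dx":0.01,"dy":0,"dz":0.034,"fingers":1}]'

```text
clock: 11.87
tool_pos: [0.5632, 0.2176, 0.1162]
ee_rot: [-0.0, 0.682, 0.731, -0.002]
contact_force: [-0.4, -1.2, -3.6]
opening: 0.0233
```

```bash
python3 -c "
from h import *
tips()
head(0,133,4)
crop('s12.png',f=6)
"
```

```text
tips [ -3.4 134. ] 32.7
d [-0.0012  0.0027  0.029 ] w [-0.0038  0.0023  0.004 ] pos [0.5632 0.2176 0.1162] F [-0.4 -1.2 -3.6] op 0.0233 t 11.8667
```

View pics/s12.png

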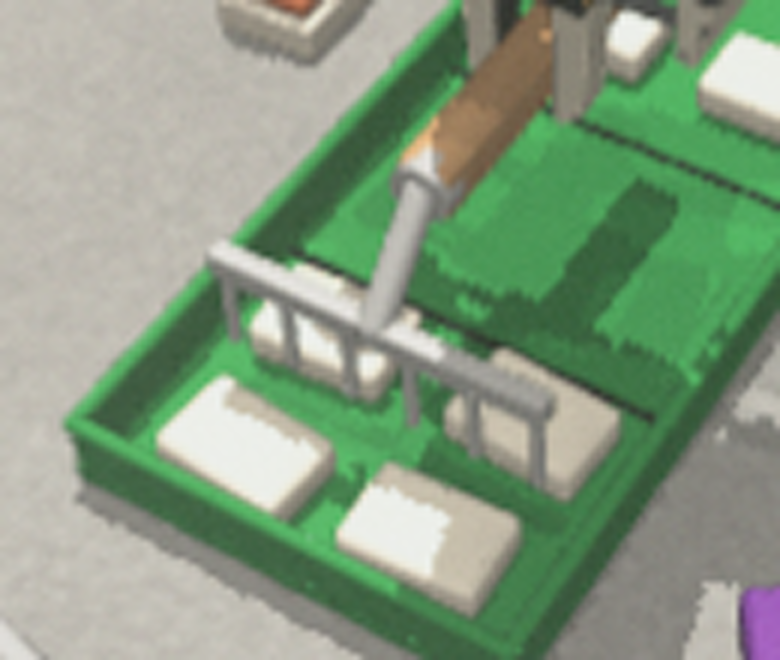

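step_arm --series '[{"wx":-0.003,"wy":0,"wz":0.003,"dx":0,"dy":0.003,"dz":0.008,"fingers":1},{"wx":-0.003,"wy":0,"wz":0.003,"dx":0,"dy":0.003,"dz":0.016,"fingers":1},{"wx":-0.003,"wy":0,"wz":0.003,"dx":0,"dy":0.003,"dz":0.024,"fingers":1},{"wx":-0.003,"wy":0,"wz":0.003,"dx":0,"dy":0.003,"dz":0.027,"fingers":1},{"wx":-0.003,"wy":0,"wz":0.003,"dx":0,"dy":0.003,"dz":0.027,"fingers":1}]'

```text
clock: 12.33
tool_pos: [0.5657, 0.2166, 0.0883]
ee_rot: [0.0, 0.684, 0.73, -0.002]
contact_force: [-0.7, -0.5, -1.7]
opening: 0.0238
```

```bash
python3 -c "
from h import *
tips()
head(0,28,5)
crop('s13.png',f=6)
"
```

```text
tips [ -0.4 132.8] 4.8
d [-0.105   0.0003  0.0004] w [-0.0028  0.0029 -0.0004] pos [0.5657 0.2166 0.0883] F [-0.7 -0.5 -1.7] op 0.0238 t 12.3333
```

View pics/s13.png

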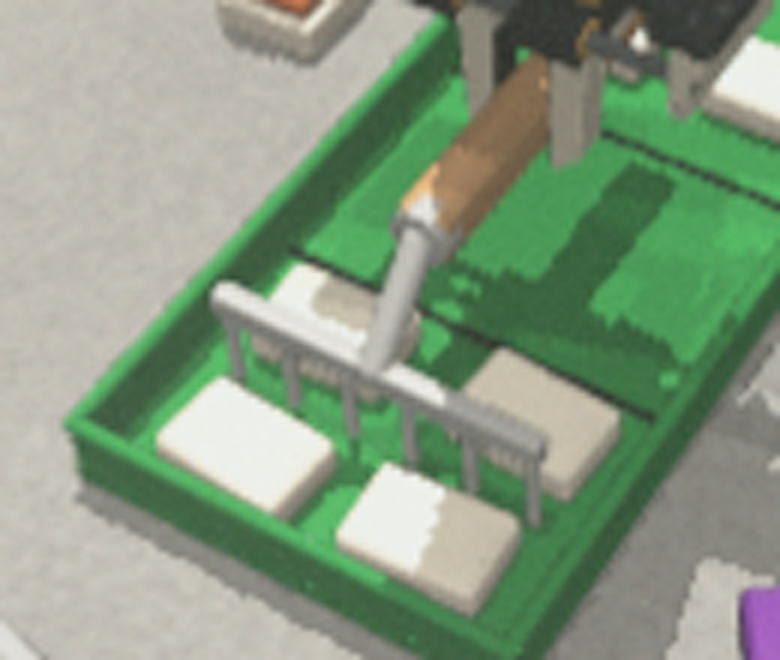

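step_arm --series '[{"wx":-0.003,"wy":0.002,"wz":0,"dx":-0.008,"dy":0,"dz":0,"fingers":1},{"wx":-0.003,"wy":0.002,"wz":0,"dx":-0.016,"dy":0,"dz":0,"fingers":1},{"wx":-0.003,"wy":0.002,"wz":0,"dx":-0.024,"dy":0,"dz":0,"fingers":1},{"wx":-0.003,"wy":0.002,"wz":0,"dx":-0.032,"dy":0,"dz":0,"fingers":1},{"wx":-0.003,"wy":0.002,"wz":0,"dx":-0.04,"dy":0,"dz":0,"fingers":1},{"wx":-0.003,"wy":0.002,"wz":0,"dx":-0.048,"dy":0,"dz":0,"fingers":1},{"wx":-0.003,"wy":0.002,"wz":0,"dx":-0.056,"dy":0,"dz":0,"fingers":1},{"wx":-0.003,"wy":0.002,"wz":0,"dx":-0.064,"dy":0,"dz":0,"fingers":1}]'

```text
clock: 13.05
tool_pos: [0.5705, 0.1521, 0.0895]
ee_rot: [0.001, 0.684, 0.73, 0.0]
contact_force: [0.2, 0.9, -1.8]
opening: 0.0236
```

```bash
python3 -c "
from h import *
tips()
head(0,24,5)
"
```

```text
tips [ 0.4 68.3] 6.2
d [-0.0444 -0.0003  0.0013] w [ 0.0016  0.0005 -0.0005] pos [0.5705 0.1521 0.0895] F [ 0.2  0.9 -1.8] op 0.0236 t 13.05
```

step_arm --series '[{"wx":0.001,"wy":0,"wz":0,"dx":-0.008,"dy":0,"dz":0.001,"fingers":1},{"wx":0.001,"wy":0,"wz":0,"dx":-0.016,"dy":0,"dz":0.001,"fingers":1},{"wx":0.001,"wy":0,"wz":0,"dx":-0.024,"dy":0,"dz":0.001,"fingers":1},{"wx":0.001,"wy":0,"wz":0,"dx":-0.032,"dy":0,"dz":0.001,"fingers":1},{"wx":0.001,"wy":0,"wz":0,"dx":-0.039,"dy":0,"dz":0.001,"fingers":1},{"wx":0.001,"wy":0,"wz":0,"dx":-0.043,"dy":0,"dz":0.001,"fingers":1},{"wx":0.001,"wy":0,"wz":0,"dx":-0.043,"dy":0,"dz":0.001,"fingers":1}]'

```text
clock: 13.63
tool_pos: [0.5733, 0.108, 0.0884]
ee_rot: [0.001, 0.684, 0.73, -0.0]
contact_force: [0.6, -0.2, -2.5]
opening: 0.0238
```

step_arm --series '[{"wx":0,"wy":0,"wz":0,"dx":0.004,"dy":0,"dz":0,"fingers":1},{"wx":0,"wy":0,"wz":0,"dx":0.004,"dy":0,"dz":-0.03,"fingers":1},{"wx":0,"wy":0,"wz":0,"dx":0.004,"dy":0,"dz":-0.07,"fingers":1},{"wx":0,"wy":0,"wz":0,"dx":0.004,"dy":0,"dz":-0.11,"fingers":1},{"wx":0,"wy":0,"wz":0,"dx":0.004,"dy":0,"dz":-0.12,"fingers":1},{"wx":0,"wy":0,"wz":0,"dx":0.004,"dy":0,"dz":-0.12,"fingers":1}]'

```text
clock: 14.13
tool_pos: [0.5758, 0.1129, 0.2137]
ee_rot: [0.003, 0.684, 0.73, 0.003]
contact_force: [-0.5, -0.6, -2.2]
opening: 0.0237
```

```bash
python3 -c "
from h import *
tips()
to(.5575,-.1905,.215,-.127)
crop('s14.png',150,310,230,390,f=5)
"
```

```text
tips [ 3.8 28.9] 130.4
d [-0.3016 -0.0379 -0.0014] w [ 0.0074 -0.0074  1.7628] pos [0.5758 0.1129 0.2137] F [-0.5 -0.6 -2.2] op 0.0237 t 14.1333
```

View pics/s14.png

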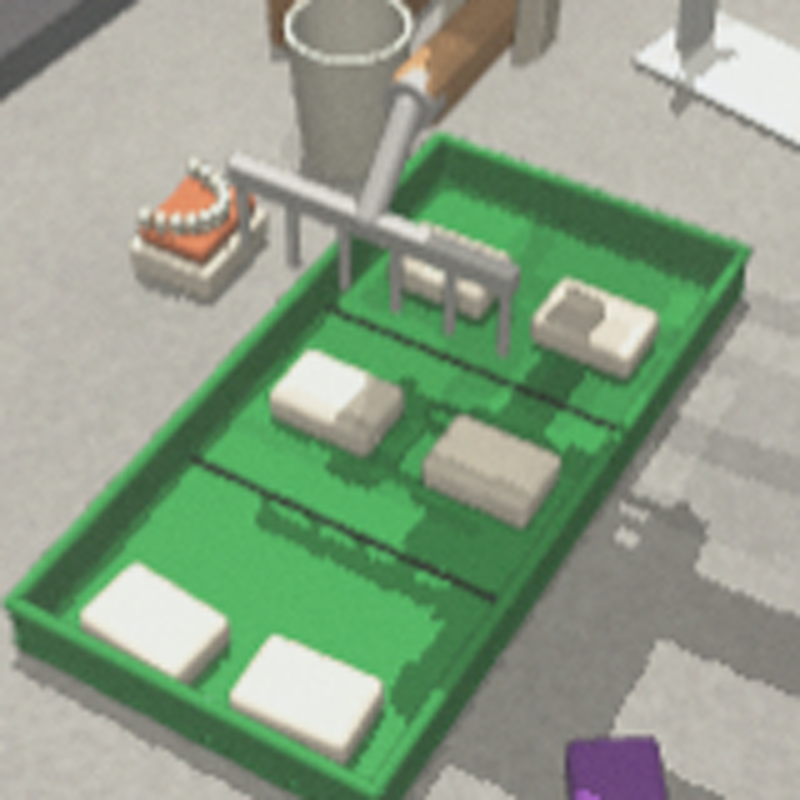

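step_arm --series '[{"wx":0,"wy":0,"wz":0.12,"dx":-0.02,"dy":-0.0025,"dz":-0.01,"fingers":1},{"wx":0,"wy":0,"wz":0.24,"dx":-0.04,"dy":-0.005,"dz":-0.01,"fingers":1},{"wx":0,"wy":0,"wz":0.36,"dx":-0.06,"dy":-0.0075,"dz":-0.01,"fingers":1},{"wx":0,"wy":0,"wz":0.48,"dx":-0.08,"dy":-0.01,"dz":-0.01,"fingers":1},{"wx":0,"wy":0,"wz":0.6,"dx":-0.1,"dy":-0.0125,"dz":-0.01,"fingers":1},{"wx":0,"wy":0,"wz":0.72,"dx":-0.12,"dy":-0.015,"dz":-0.01,"fingers":1},{"wx":0,"wy":0,"wz":0.84,"dx":-0.14,"dy":-0.0175,"dz":-0.01,"fingers":1},{"wx":0,"wy":0,"wz":0.96,"dx":-0.16,"dy":-0.02,"dz":-0.01,"fingers":1}]'

```text
clock: 14.85
tool_pos: [0.5627, -0.0488, 0.2163]
ee_rot: [-0.0, 0.944, 0.329, -0.001]
contact_force: [0.6, 0.2, -2.6]
opening: 0.0235
```

```bash
python3 -c "
from h import *
to(.5575,-.1905,.22,-.127)
"
```

```text
d [-0.0921  0.1079 -0.0037] w [-4.00e-04  1.10e-03  7.97e-01] pos [ 0.5627 -0.0488  0.2163] F [ 0.6  0.2 -2.6] op 0.0235 t 14.85
```

step_arm --series '[{"wx":0,"wy":0,"wz":0.12,"dx":-0.014,"dy":0.016,"dz":-0.004,"fingers":1},{"wx":0,"wy":0,"wz":0.24,"dx":-0.028,"dy":0.032,"dz":-0.004,"fingers":1},{"wx":0,"wy":0,"wz":0.36,"dx":-0.042,"dy":0.048,"dz":-0.004,"fingers":1},{"wx":0,"wy":0,"wz":0.48,"dx":-0.056,"dy":0.064,"dz":-0.004,"fingers":1},{"wx":0,"wy":0,"wz":0.6,"dx":-0.07,"dy":0.08,"dz":-0.004,"fingers":1},{"wx":0,"wy":0,"wz":0.72,"dx":-0.083,"dy":0.096,"dz":-0.004,"fingers":1},{"wx":0,"wy":0,"wz":0.797,"dx":-0.092,"dy":0.108,"dz":-0.004,"fingers":1},{"wx":0,"wy":0,"wz":0.797,"dx":-0.092,"dy":0.108,"dz":-0.004,"fingers":1}]'

```text
clock: 15.52
tool_pos: [0.5558, -0.1926, 0.2163]
ee_rot: [-0.0, 0.998, -0.067, -0.003]
contact_force: [-0.6, -0.2, -2.7]
opening: 0.0232
```

```bash
python3 -c "
from h import *
to(.556,-.1903,.15,-.13)
snap('wrist','w5.png')
crop('s15.png',60,200,310,450,f=5)
"
```

```text
d [ 0.0003 -0.0023  0.0663] w [-0.0002  0.0065 -0.0039] pos [ 0.5558 -0.1926  0.2163] F [-0.6 -0.2 -2.7] op 0.0232 t 15.5167
```

View pics/w5.png

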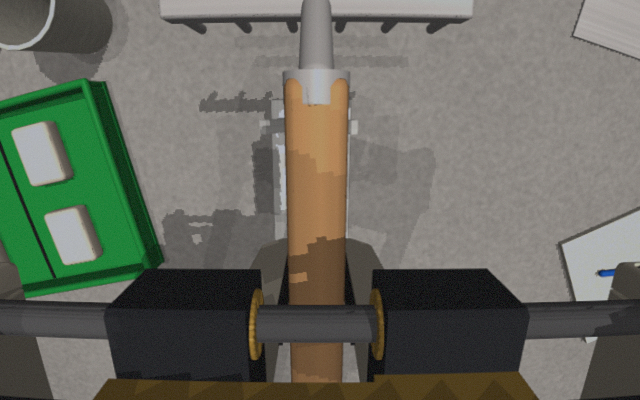

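View pics/s15.png

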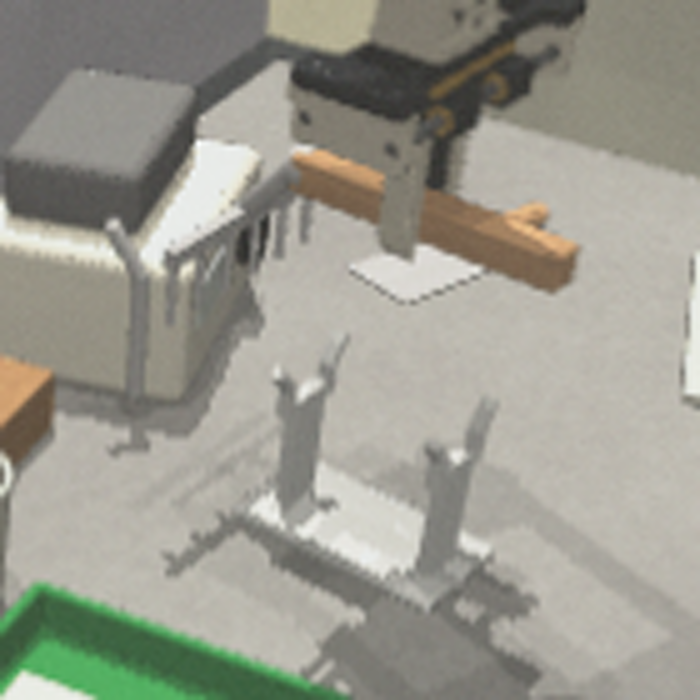

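step_arm --series '[{"wx":0,"wy":0.004,"wz":-0.004,"dx":0,"dy":-0.002,"dz":0.02,"fingers":1},{"wx":0,"wy":0.004,"wz":-0.004,"dx":0,"dy":-0.002,"dz":0.04,"fingers":1},{"wx":0,"wy":0.004,"wz":-0.004,"dx":0,"dy":-0.002,"dz":0.066,"fingers":1},{"wx":0,"wy":0.004,"wz":-0.004,"dx":0,"dy":-0.002,"dz":0.08,"fingers":1},{"wx":0,"wy":0.004,"wz":-0.004,"dx":0,"dy":-0.002,"dz":0.08,"fingers":1}]'

```text
clock: 16.03
tool_pos: [0.5529, -0.1851, 0.1311]
ee_rot: [-0.003, 0.998, -0.059, -0.005]
contact_force: [-0.4, 0.4, -3.0]
opening: 0.0236
```

```bash
python3 -c "
from h import *
to(.556,-.1903,.0875,-.13)
crop('s16.png',90,190,330,430,f=6)
"
```

```text
d [0.0042 0.005  0.0436] w [-0.0046  0.0108  0.0111] pos [ 0.5529 -0.1851  0.1311] F [-0.4  0.4 -3. ] op 0.0236 t 16.0333
```

View pics/s16.png

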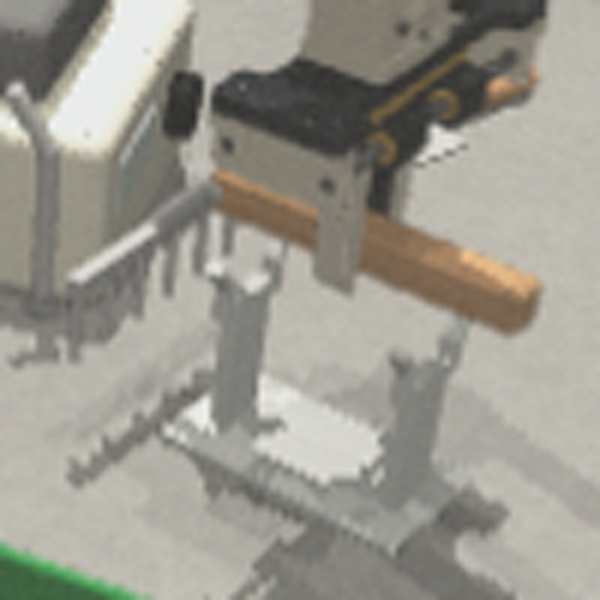

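step_arm --series '[{"wx":-0.003,"wy":0.008,"wz":0.008,"dx":0.003,"dy":0.004,"dz":0,"fingers":1},{"wx":-0.003,"wy":0.008,"wz":0.008,"dx":0.003,"dy":0.004,"dz":0,"fingers":1},{"wx":-0.003,"wy":0.008,"wz":0.008,"dx":0.003,"dy":0.004,"dz":0,"fingers":1},{"wx":-0.003,"wy":0.008,"wz":0.008,"dx":0.003,"dy":0.004,"dz":0,"fingers":1}]'

```text
clock: 16.42
tool_pos: [0.5573, -0.1903, 0.135]
ee_rot: [-0.0, 0.998, -0.063, 0.001]
contact_force: [0.5, 0.2, -2.9]
opening: 0.0235
```

```bash
python3 -c "
from h import *
to(.556,-.1903,.0875,-.13)
"
```

```text
d [-0.0014  0.0002  0.0475] w [-0.0002 -0.002   0.0029] pos [ 0.5573 -0.1903  0.135 ] F [ 0.5  0.2 -2.9] op 0.0235 t 16.4167
```

Well centred; lower slowly.

step_arm --series '[{"wx":0,"wy":0,"wz":0.002,"dx":-0.001,"dy":0,"dz":0.007,"fingers":1},{"wx":0,"wy":0,"wz":0.002,"dx":-0.001,"dy":0,"dz":0.014,"fingers":1},{"wx":0,"wy":0,"wz":0.002,"dx":-0.001,"dy":0,"dz":0.021,"fingers":1},{"wx":0,"wy":0,"wz":0.002,"dx":-0.001,"dy":0,"dz":0.028,"fingers":1},{"wx":0,"wy":0,"wz":0.002,"dx":-0.001,"dy":0,"dz":0.033,"fingers":1},{"wx":0,"wy":0,"wz":0.002,"dx":-0.001,"dy":0,"dz":0.037,"fingers":1},{"wx":0,"wy":0,"wz":0.002,"dx":-0.001,"dy":0,"dz":0.037,"fingers":1}]'

```text
clock: 17.0
tool_pos: [0.5556, -0.1898, 0.0964]
ee_rot: [-0.0, 0.998, -0.065, -0.0]
contact_force: [-0.3, 0.4, -2.6]
opening: 0.0236
```

```bash
python3 -c "
from h import *
to(.556,-.1903,.0875,-.13)
crop('s17.png',90,190,330,430,f=6)
"
```

```text
d [0.0005 0.0004 0.0089] w [-0.0008  0.0001  0.0009] pos [ 0.5556 -0.1898  0.0964] F [-0.3  0.4 -2.6] op 0.0236 t 17.0
```

View pics/s17.png

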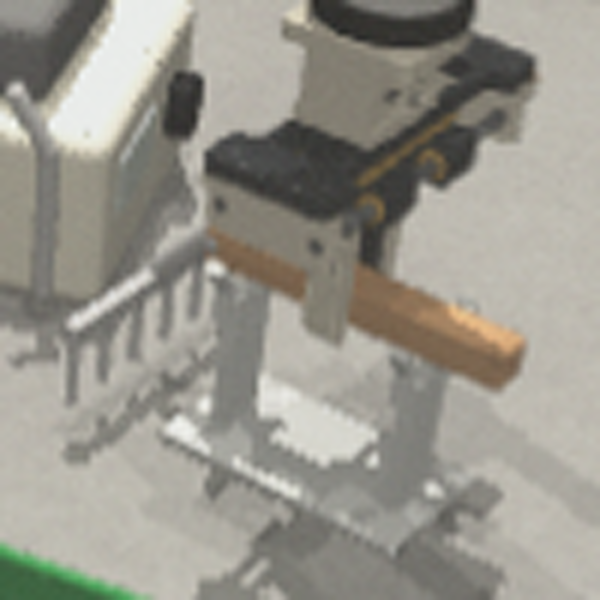

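step_arm --series '[{"wx":0,"wy":0,"wz":0,"dx":0,"dy":0,"dz":0.003,"fingers":1},{"wx":0,"wy":0,"wz":0,"dx":0,"dy":0,"dz":0.006,"fingers":1},{"wx":0,"wy":0,"wz":0,"dx":0,"dy":0,"dz":0.0085,"fingers":1},{"wx":0,"wy":0,"wz":0,"dx":0,"dy":0,"dz":0.0085,"fingers":1}]'

```text
clock: 17.38
tool_pos: [0.5556, -0.1898, 0.088]
ee_rot: [-0.0, 0.998, -0.065, -0.0]
contact_force: [0.2, 0.5, -2.8]
opening: 0.0237
```

```bash
python3 -c "
from h import *
to(.556,-.1903,.0872,-.13)
crop('s18.png',90,190,330,430,f=6)
"
```

```text
d [0.0005 0.0004 0.0008] w [-0.0008  0.0001  0.0009] pos [ 0.5556 -0.1898  0.088 ] F [ 0.2  0.5 -2.8] op 0.0237 t 17.3833
```

View pics/s18.png

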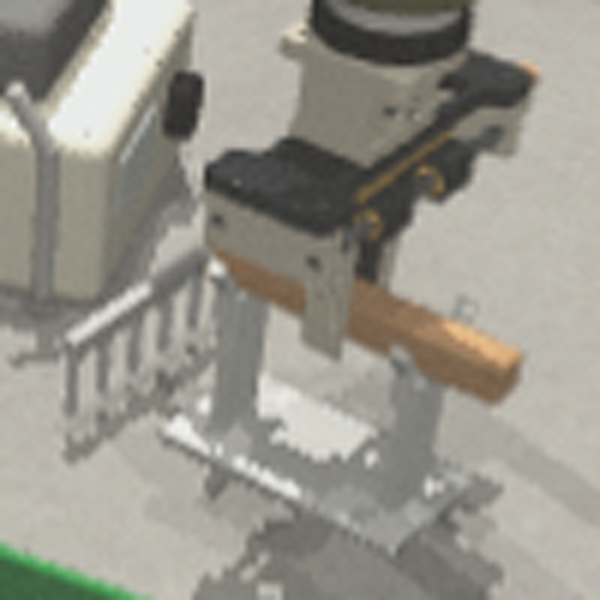

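step_arm --series '[{"wx":0,"wy":0,"wz":0,"dx":0,"dy":0,"dz":0.001,"fingers":1},{"wx":0,"wy":0,"wz":0,"dx":0,"dy":0,"dz":0.001,"fingers":1},{"wx":0,"wy":0,"wz":0,"dx":0,"dy":0,"dz":0.001,"fingers":0.3},{"wx":0,"wy":0,"wz":0,"dx":0,"dy":0,"dz":0.001,"fingers":-1},{"wx":0,"wy":0,"wz":0,"dx":0,"dy":0,"dz":0.001,"fingers":-1},{"wx":0,"wy":0,"wz":0,"dx":0,"dy":0,"dz":0.001,"fingers":-1},{"wx":0,"wy":0,"wz":0,"dx":0,"dy":0,"dz":0.001,"fingers":-1},{"wx":0,"wy":0,"wz":0,"dx":0,"dy":0,"dz":0.001,"fingers":-1}]'

```text
clock: 18.1
tool_pos: [0.5558, -0.1899, 0.0874]
ee_rot: [-0.0, 0.998, -0.064, 0.0]
contact_force: [0.6, 0.4, -0.4]
opening: 0.0591
```

step_arm --series '[{"wx":0,"wy":0,"wz":0,"dx":0,"dy":0,"dz":0,"fingers":-1},{"wx":0,"wy":0,"wz":0,"dx":0,"dy":0,"dz":0,"fingers":-1},{"wx":0,"wy":0,"wz":0,"dx":0,"dy":0,"dz":0,"fingers":-1},{"wx":0,"wy":0,"wz":0,"dx":0,"dy":0,"dz":0,"fingers":-1},{"wx":0,"wy":0,"wz":0,"dx":0,"dy":0,"dz":0,"fingers":-1},{"wx":0,"wy":0,"wz":0,"dx":0,"dy":0,"dz":0,"fingers":-1}]'

```text
clock: 18.6
tool_pos: [0.5557, -0.1899, 0.0873]
ee_rot: [-0.0, 0.998, -0.064, 0.0]
contact_force: [-0.4, 1.4, 0.4]
opening: 0.0925
```

step_arm --series '[{"wx":0,"wy":0,"wz":0,"dx":0,"dy":0,"dz":-0.02,"fingers":-1},{"wx":0,"wy":0,"wz":0,"dx":0,"dy":0,"dz":-0.05,"fingers":-1},{"wx":0,"wy":0,"wz":0,"dx":0,"dy":0,"dz":-0.08,"fingers":-1},{"wx":0,"wy":0,"wz":0,"dx":0,"dy":0,"dz":-0.12,"fingers":-1},{"wx":0,"wy":0,"wz":0,"dx":-0.03,"dy":0.03,"dz":-0.14,"fingers":-1},{"wx":0,"wy":0,"wz":0,"dx":-0.06,"dy":0.06,"dz":-0.14,"fingers":-1},{"wx":0,"wy":0,"wz":0,"dx":-0.09,"dy":0.09,"dz":-0.14,"fingers":-1},{"wx":0,"wy":0,"wz":0,"dx":-0.12,"dy":0.12,"dz":-0.14,"fingers":-1}]'

```text
clock: 19.27
tool_pos: [0.4259, -0.29, 0.2282]
ee_rot: [0.0, 0.998, -0.064, 0.001]
contact_force: [-0.5, -0.6, -0.6]
opening: 0.0929
```

```bash
python3 -c "
from h import *
snap('top','t9.png')
crop('s19.png',90,310,230,430,f=3)
crop('s19b.png',90,190,330,430,f=6)
snap('wrist','w9.png')
to(.556,-.19,.2,0)
for c in('top','side'):
  print(c,[(round(a['score'],2),[int(x) for x in a['location']]) for a in r.recognise('block0',c)])
s=r.snapshot('top')
for a in r.recognise('block0','top'): print(tray(onz(s,*a['location'],.026)).round())
"
```

```text
d [ 0.1155 -0.1162  0.0277] w [-0.0005 -0.0011 -0.1319] pos [ 0.4262 -0.29    0.2275] F [ 1.   0.4 -0.1] op 0.0931 t 19.4667
top [(0.94, [273, 199]), (0.93, [223, 353]), (0.79, [229, 244]), (0.78, [286, 259]), (0.71, [193, 305]), (0.69, [227, 309]), (0.58, [189, 351]), (0.58, [266, 157]), (0.56, [197, 245])]
side [(0.88, [292, 289]), (0.86, [313, 352]), (0.76, [277, 264]), (0.74, [364, 306]), (0.67, [204, 318]), (0.66, [213, 347]), (0.65, [392, 264]), (0.55, [229, 295])]
[-48. 160.]
[41.  1.]
[-56.   2.]
[-159.  283.]
[ 41. 163.]
[ -47. -123.]
[-192.  135.]
[-130.  394.]
```

View pics/t9.png

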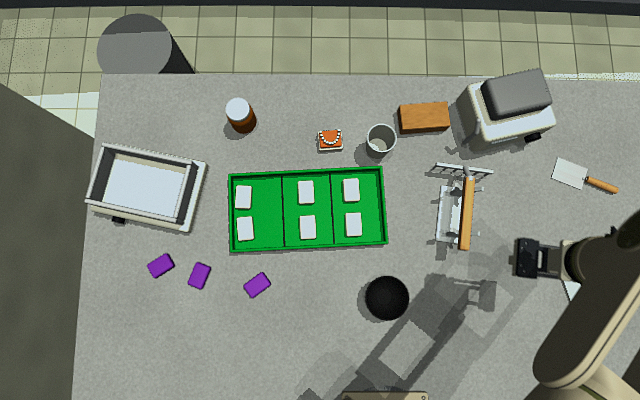

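View pics/s19.png

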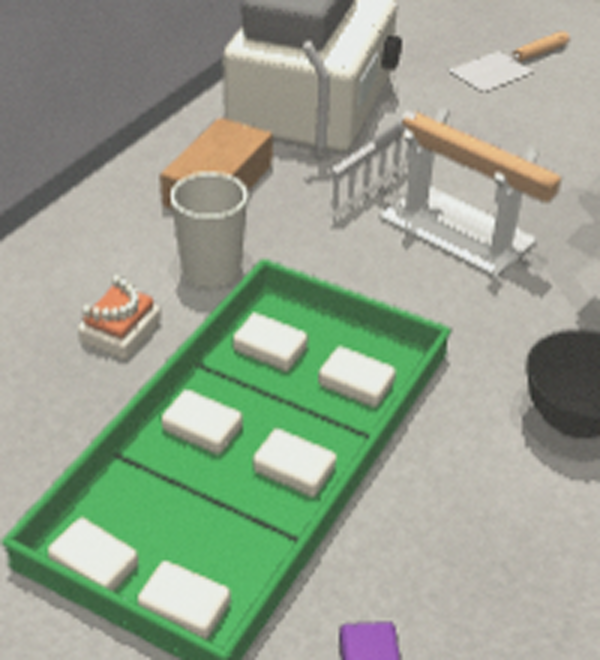

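View pics/s19b.png

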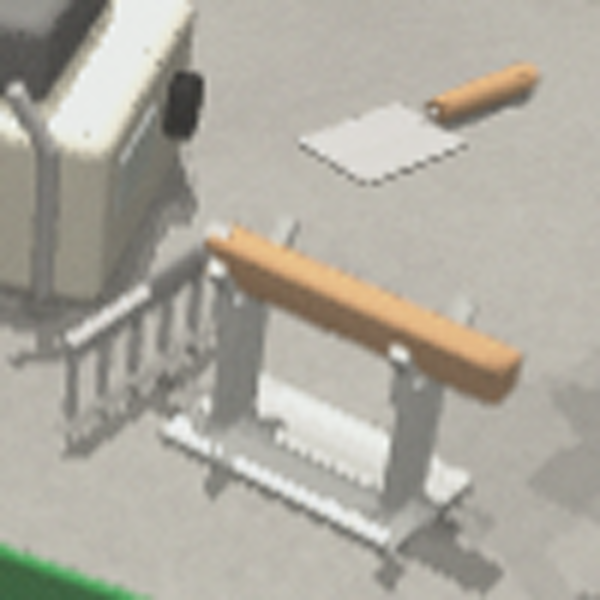

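```bash
python3 -c "
from h import *
r.close_job()"
```

```text
the job is handed in; nothing more can be done
```

I raked the six blocks into one layer, two flat in each marked third of the tray. I then laid the rake back in its forks, let go, moved the arm clear and handed the job in at about 19.5 s of the 72 s.

**How it went:** the tines drew the two top blocks off the heap; they tipped on end, were pushed over flat, and went on to the far third. I then dropped the tines into the gap between the two floor rows and pulled the front row to the middle third. The back row stayed where it was.

**Last checks:**
- **Blocks:** the top camera put five of them at tray y of about +160, +163, +1, +2 and -123 mm. The network missed the sixth in its second-to-last list of positions, but it had found it in the frame before. Both the side and top pictures show it flat beside its partner in the far third.
- **Rake:** by eye it sits level in both forks, where it started. The gripper released within about 1 mm of the position where it had closed on it. I had no exact seat measurement beyond that.
- **Other things on the table:** the cup, jaw model and look-alikes look unmoved in the pictures.

No check failed or disagreed beyond that one missed detection. The arm's position wandered a few millimetres at times, which I corrected before lowering the rake.

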